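# Roll the turned leg mortise-up in its carving cradle and lock it with fork and pin

## Robot

A 7-joint arm with a two-finger parallel gripper is mounted at the origin on a cart in front of the work surface, level with it; the furniture and walls round the work are solid. World frame = base frame: x ahead of the robot, y to its left, z up, the work surface at z = 0. Lengths are in m, angles in rad, forces in N, time in s.
With the tool pointing down it reaches from about 0.4 to 0.85 m from the base axis. Payload 4.4 kg.
Tool frame: the origin (TCP) lies on the centre line of the jaws, within the pads' length; the fingertips stand 19 mm ahead of it and the grasp point (between the pads) is the TCP; z points along the fingers, y is the line along which they close (so a half turn about z gives the same grasp; the last joint's range is limited). The gripper opens to 94 mm and grips with 3 to 60 N. Pads are 16 mm wide; open, the fingers measure 119 mm over their backs; the gripper's body (75 mm by 177 mm) begins 78 mm behind the grasp point.
Start: joints at [-1.413, 0.628, 0.038, 1.517, -0.027, 0.996, -0.02], TCP at [0.144, 0.634, 0.224] pointing down, gripper open.
Joint ranges: [-3.06, 3.06], [-0.37, 2.12], [-1.25, 1.32], [0.18, 2.47], [-1.1, 4.24], [0.23, 1.98], [-2.94, 2.94]. Speed limits (rad/s): [2.57, 2.57, 3.14, 3.14, 3.14, 3.14, 3.14].

## Interface

Orientations are given as a unit quaternion [w, x, y, z].
In Python, from cell import observe, get_image, close_job gives the robot as it stands.
- The arm moves only by the shell command python3 -m pendant 'ROWS' [FORCE]. ROWS is JSON, a list of rows, each an object of numbers: "dx", "dy", "dz": the shift along the world's x, y, z in cm; "rx", "ry", "rz": the turn, a rotation vector about the world's x, y, z in rad; "hand": the opening, from 0 (shut) to 1 (fully open). A call has exactly 8 rows; each row shifts and turns the commanded pose from where the row before left it; what a row does not reach is not made up. A row lasts 1/12 s, in which the tool goes at most 41.7 mm and 7.16 degrees, less where a joint would pass 70% of its speed; a pose out of reach is approached as far as the arm can. A call with a gripper value outside its range is refused whole. The fingers move at their own pace and stop on an object; FORCE is the grip in N (left out, the last holds). Time passes only in rows, so rows that do not move let the fingers close, or fill a call up. It gives the time, the measured TCP pose, the force, the opening and the grip force at its end, in the units of the state.
- observe(): the state, without advancing time (a new reading comes with each control period).
- get_image(name): name is "scene" or "top"; returns a dict with "pixels" (480x640x3 uint8, blue, green, red), "z_map" (480x640 float32, m along the optical axis (not along the pixel's ray), 0 where there is no reading), "fx", "fy", "cx", "cy" (pixels), "k1" (the pictures are not rectified: a ray, as slopes to the right and down, at radius r is drawn at 1 + k1 r^2 times it, then the intrinsics apply), "view" (4x4, takes a point from world to camera coordinates). Camera axes: x right, y down, z forward; pixel columns grow to the right and rows downward; lengths in m; the calibration is good to about 2 mm. A picture is of the moment at which its call begins.
- close_job(): hands the job in; it is judged then, once.
The state is a dict: "time": time; "joint_positions": joint angles; "joint_vel": joint speeds; "joint_efforts": joint torques, N m; "tcp_pos": TCP position; "tool_rot": TCP orientation; "contact_force": force on the tool from outside, world axes, zero at the start; "moment": the same for the moment, N m; "grip_width": finger opening in m; "grasp_force": force on a finger pad.
Only numpy, scipy, OpenCV 4.12 (cv2) and the standard library are available. Lean on these libraries where they do the work, as an engineer would, in place of code of your own. Each camera call takes 0.05 s, during which the arm holds its last target. There are 200 camera calls.

## Task

Get the turned leg ready for carving: roll it along the runners of the cradle, without lifting it off them, until the mortise in its square block faces straight up. Then slide the fork fully over the leg's flat tang by its knob, and push the headed pin down through fork and tang until its head sits on the fork. Leave the mallet, tin, brush and offcut where they lie.

Things in the scene. Friction and masses are not known exactly. Their poses are not given: they have to be found in the camera images.
- cradle: Carving cradle fixed on the bench: plywood board 250 x 410 x 18 mm with two dark runners (14 mm wide, tops 50 mm above bench) at x = -44 and +44 mm, the leg lying across them. Origin on the bench, midway between the runners, at mid-length. x across the runners, away from the robot; y along them, towards the parked fork; z up. End stops (78 mm high) hold the leg's axis within y = +-139 mm.
- leg: Turned wooden leg, one loose piece, 211 mm long, 0.35 to 0.5 kg. Origin on its axis, midway between the runners, 75 mm above bench. x along its axis to the tang; z out of the mortised face. Rolls on journals of 25 mm radius (25 mm of travel per radian). Round waist of 23 mm radius from x = -28 to 28 mm, the place to push; beads of 28 mm radius either side of it run inside the runners.
- mortise (a point): middle of the mouth of the mortise (a slot 31 mm along the leg, 14 mm wide, 22 mm deep) in one face of the square block at the leg's near end (46 x 46 mm, 48 mm long, centred at leg x = -82 mm); the other three long faces are plain
- tang_hole (a point): middle of the 16 mm hole through the flat tang at the leg's far end, on the leg's axis at leg x = 83 mm. The tang is 46 mm long, 34 mm wide (leg y) and 14 mm thick (leg z)
- fork_hole (a point): point in the aluminium fork's gap on the pin's line, 75 mm above bench, at cradle x = 83 mm. Two level arms 40 mm wide, 12 mm thick, 18 mm apart, open towards cradle -y: mouth 46 mm ahead of this point, throat 18 mm behind it. Upper arm's top 96 mm above bench. With the tang flat and fully in the throat, this point meets the tang's hole
- knob_top (a point): middle of the top of the fork's black push knob, an upright cylinder 24 mm across, 34 mm tall, top 139 mm above the bench, 45 mm behind the pin (cradle +y side)
- pin_head (a point): middle of the top of the pin's round steel head (26 mm across, 12 mm thick); 136 mm above the bench when the pin is drawn up, 108 mm when it is home
- fork (a joint): how far the fork has slid along its guide bar from its parking place towards cradle -y, 0 to 0.25 m; it slides stiffly (about 3 N) and stays where it is left
- pin (a joint): how far the captive headed pin (11 mm, pointed) has been pushed down: 0 drawn up in the fork's upper arm, 0.028 m home with its head on the fork; about 3 N, stays where it is left
- carving_mallet: welded grey steel carver's mallet, 233 x 76 x 56 mm, lying on the bench to the right; a bystander
- wax_tin: round blue-lidded wax tin, 68 mm across, 25 mm high, on the bench to the left; a bystander
- bench_brush: flat wooden dust brush, 185 mm long, lying on the bench to the left; a bystander
- offcut_block: planed wooden offcut block, 45 x 90 x 28 mm, on the bench to the left; a bystander

How it is judged:
By the outcome, as a careful person would: the job done as asked, in the order asked, and still so for the second after the job is handed in, with the robot touching nothing.
It also fails if it takes over 58 s, if anything falls off the work surface, if the arm or the gripper's body presses on something with over 40 N, if the wrist force passes 120 N, or if a joint passes its speed limit or range.

## Working session

There is one attempt and no reset: what is moved stays moved. The work goes in short steps, Python scripts to look and compute and a shell command to move; the robot and the scene stay as the last step left them, time stands still between calls to the robot, and variables do not carry over. Pictures are saved under pics/ and viewed, at most 10 in all, crops included, and the job is handed in when it is done.

```bash
mkdir -p pics
cat > h.py <<'E'
import numpy as np, cv2
from cell import observe, get_image
def grab(n):
    d=get_image(n); np.savez('last_'+n,**{k:np.asarray(v) for k,v in d.items()}); return d
def cloud(d):
    H,W=d['z_map'].shape; u,v=np.meshgrid(np.arange(W),np.arange(H))
    xd=(u-d['cx'])/d['fx']; yd=(v-d['cy'])/d['fy']; x,y=xd.copy(),yd.copy()
    for _ in range(10):
        s=1+d['k1']*(x*x+y*y); x,y=xd/s,yd/s
    z=d['z_map']; P=np.stack([x*z,y*z,z,np.ones_like(z)],-1)
    Q=P@np.linalg.inv(np.array(d['view'])).T; Q=Q[...,:3]; Q[z==0]=np.nan; return Q
E
python3 - <<'E'
from h import *
for n in('scene','top'):
    d=grab(n); cv2.imwrite(f'pics/{n}0.png',d['pixels']); print(n,d['fx'],d['k1'],np.linalg.inv(d['view'])[:3].round(2).tolist())
print(observe())
E
```

```text
scene 554.1888607111508 -0.09785541259317818 [[0.86, -0.36, 0.36, -0.06], [-0.51, -0.58, 0.63, -0.98], [-0.02, -0.73, -0.68, 1.11]]
top 452.84337050091585 0.015099187409734415 [[0.09, -0.97, 0.23, 0.26], [-1.0, -0.09, 0.02, -0.08], [0.0, -0.23, -0.97, 1.12]]
{'time': 0.1, 'joint_positions': array([-1.41280641,  0.62923214,  0.03844631,  1.5182461 , -0.0270048 ,
        0.99627214, -0.02002685]), 'joint_vel': array([-8.16826860e-04, -1.47658945e-03, -1.29120040e-03, -3.29298651e-03,
        6.25211941e-04, -4.51845403e-04,  2.86899879e-05]), 'joint_efforts': array([ 1.84626238e-03, -5.50797093e+01,  1.14702355e+00, -1.87119770e+01,
       -5.21447102e-02,  1.92463462e-02,  7.06286664e-05]), 'tcp_pos': array([0.1440997 , 0.63326452, 0.223667  ]), 'tool_rot': array([-8.58607765e-05,  1.11676584e-01,  9.93744267e-01, -8.15427849e-04]), 'contact_force': array([-0.1419038 , -0.12745003,  0.0520784 ]), 'moment': array([-0.07603963, -0.0417565 ,  0.02281529]), 'grasp_force': 0.0, 'grip_width': 0.09402639697394298}
```

View pics/scene0.png

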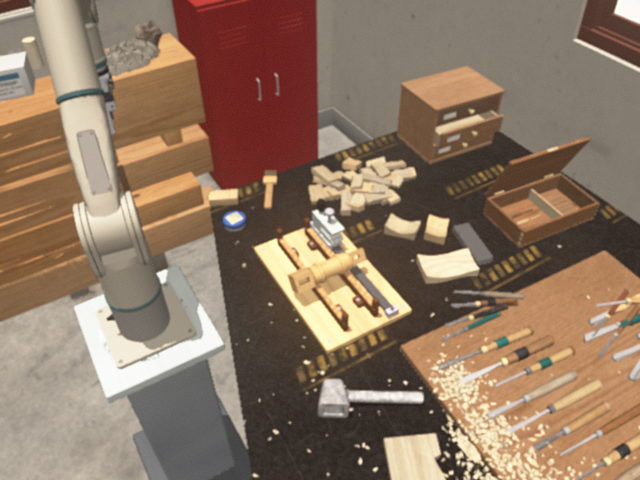

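View pics/top0.png

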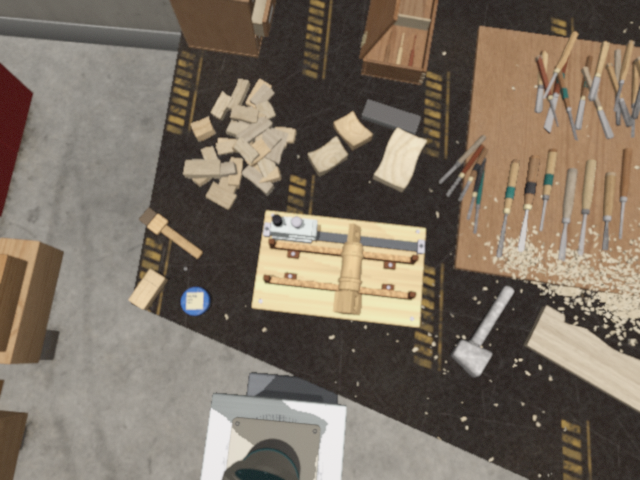

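The top view shows the cradle board with corners at about (265,211), (427,227), (420,327), (252,311). The leg lies across it at about (350,270), and the fork is parked at (295,228). Next I'll fit the cradle pose and zoom in on the leg.

```bash
cat >> h.py <<'E'
def load(n):
    f=np.load(f'last_{n}.npz'); return {k:(f[k] if f[k].ndim else float(f[k])) for k in f}
def proj(d,p):
    p=np.asarray(p,float).reshape(-1,3); c=np.c_[p,np.ones(len(p))]@np.array(d['view']).T
    a=c[:,:2]/c[:,2:3]; s=1+d['k1']*(a**2).sum(1,keepdims=True)
    return a*s*[d['fx'],d['fy']]+[d['cx'],d['cy']]
E
python3 - <<'E'
from h import *
d=load('top'); Q=cloud(d)
roi=np.zeros(Q.shape[:2],bool); roi[200:340,240:440]=1
m=roi&(abs(Q[...,2]-.018)<.009)&(d['pixels'].max(-1)>120)
print(np.nanmedian(Q[...,2][m]),m.sum())
m=cv2.morphologyEx(m.astype(np.uint8),cv2.MORPH_OPEN,np.ones((3,3)))
p=Q[m>0][:,:2].astype(np.float32); r=cv2.minAreaRect(p*1000); print(r)
b=cv2.boxPoints(r); print(b)
for n,bx in(('top',(235,195,445,345)),('scene',(240,195,425,355))):
    d=load(n);x0,y0,x1,y1=bx
    cv2.imwrite(f'pics/{n}_z.png',cv2.resize(d['pixels'][y0:y1,x0:x1],(800,int(800*(y1-y0)/(x1-x0)))[:2] if n=='top' else (690,597),interpolation=cv2.INTER_CUBIC))
E
```

```text
0.017555837820292464 10079
((477.5764465332031, -116.42535400390625), (410.3535461425781, 251.1214141845703), 88.89608001708984)
[[ 348.08615  -319.14502 ]
 [ 599.16095  -323.9831  ]
 [ 607.0668     86.29431 ]
 [ 355.99194    91.132385]]
```

View pics/top_z.png

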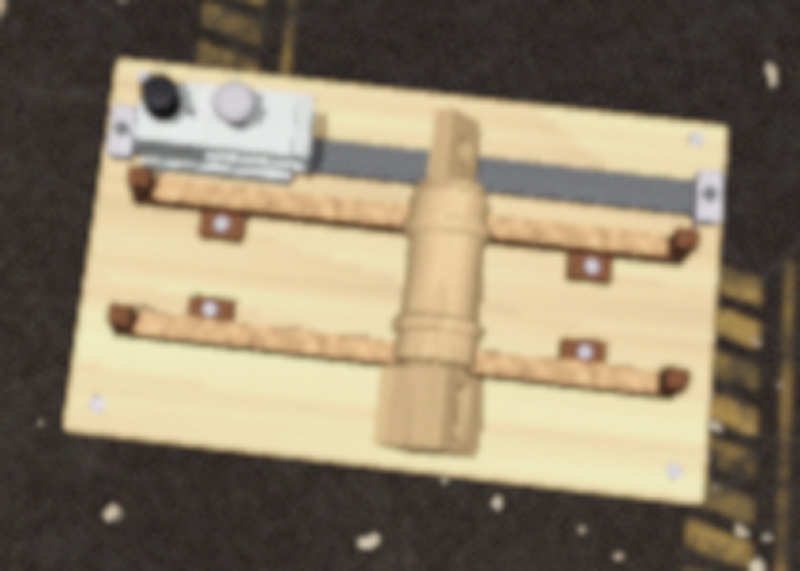

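View pics/scene_z.png

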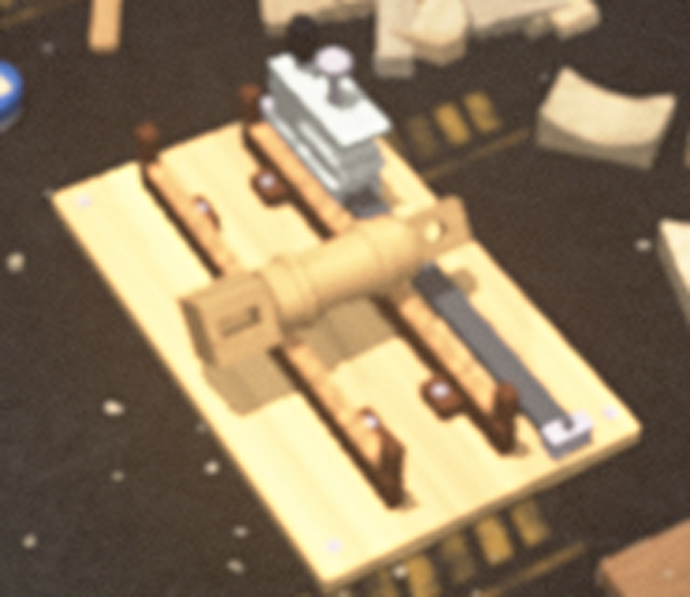

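The mortise faces roughly world -y and the tang is roughly upright. It needs about a quarter roll towards +y. I'll measure the runners, the leg axis, the roll angle from the block faces, and the knob and pin from depth.

```bash
cat > meas.py <<'E'
from h import *
import sys
C=np.array([.4776,-.1164]); yaw=-.0193
def tocr(Q):
    q=Q.copy(); dx=Q[...,0]-C[0]; dy=Q[...,1]-C[1]; c,s=np.cos(yaw),np.sin(yaw)
    q[...,0]=c*dx+s*dy; q[...,1]=-s*dx+c*dy; return q
def measure(tag,new=True):
    out={}
    for n in('top','scene'):
        d=grab(n) if new else load(n); q=tocr(cloud(d)); P=q.reshape(-1,3)
        col=np.asarray(d['pixels']).reshape(-1,3).astype(int)
        P_=P; ok=np.isfinite(P).all(1)&(abs(P[:,0])<.14)&(abs(P[:,1])<.22); P=P[ok]; col=col[ok]
        x,y,z=P.T
        out[n]=(P,col)
        # runners
        for s in(-1,1):
            for a,b in((-.13,-.06),(.06,.12)):
                k=(abs(x-s*.044)<.02)&(y>a)&(y<b)&(z>.042)&(z<.058)
                if k.sum()>5: print(n,'runner',s,a,np.median(P[k],0).round(4),k.sum())
        k=(z>.1)&(col.max(1)<70)&(y>0); 
        if k.sum(): print(n,'knob',np.median(P[k],0).round(4),z[k].max().round(4),k.sum())
        k=(z>.127)&(col.min(1)>110)
        if k.sum(): print(n,'pin',P[k].mean(0).round(4),z[k].max().round(4),k.sum())
        wood=(z>.06)&(col[:,2]-col[:,0]>25)
        for a,b in((-.026,-.010),(.010,.026)):
            k=wood&(x>a)&(x<b)&(abs(y)<.135)
            if k.sum()>10:
                A=np.c_[2*y[k],2*z[k],np.ones(k.sum())]
                # fit circle radius .023, z=.075
                yc=np.median(y[k]); 
                from scipy.optimize import least_squares
                r=least_squares(lambda p:np.hypot(y[k]-p[0],z[k]-p[1])-.023,[yc,.075],loss='soft_l1',f_scale=.001).x
                print(n,'waist',a,r.round(4),k.sum())
    return out
def faces(P,xr,y0,h=.023):
    """normals of visible faces: plane histogram over angle for points in section"""
    pass
if __name__=='__main__': measure('a',new=len(sys.argv)>1)
E
python3 - <<'E'
from meas import *
o=measure('a',False)
for n in o:
    P,c=o[n]
    for nm,a,b in(('block',-.103,-.061),('tang',.064,.104)):
        k=(P[:,0]>a)&(P[:,0]<b)&(P[:,2]>.045)&(c[:,2]-c[:,0]>25)&(abs(P[:,1]+.01)<.08)
        q=P[k][:,1:]; print(n,nm,len(q),q.min(0).round(4),q.max(0).round(4),cv2.minAreaRect((q*1000).astype(np.float32)))
        print((q[np.argsort(q[:,0])][::max(1,len(q)//25)]*1000).round(0).astype(int).tolist())
E
```

```text
top runner -1 -0.13 [-0.0569 -0.0948  0.0492] 183
top runner -1 0.06 [-0.0561  0.0894  0.0493] 154
top runner 1 -0.13 [ 0.031  -0.0949  0.0488] 180
top runner 1 0.06 [0.0333 0.0922 0.0491] 188
top knob [0.068  0.1561 0.1376] 0.1431 68
top pin [0.0694 0.1171 0.1349] 0.1416 107
top waist -0.026 [-0.0231  0.0741] 129
top waist 0.01 [-0.0227  0.0784] 153
scene runner -1 -0.13 [-0.0572 -0.0956  0.0485] 137
scene runner -1 0.06 [-0.0573  0.0888  0.0493] 95
scene runner 1 -0.13 [ 0.0301 -0.0927  0.0486] 113
scene runner 1 0.06 [0.0353 0.0897 0.0489] 124
scene knob [0.066  0.1492 0.1268] 0.1423 69
scene pin [0.0694 0.113  0.1344] 0.1428 63
scene waist -0.026 [-0.0237  0.0749] 100
scene waist 0.01 [-0.0263  0.0775] 123
top block 527 [-0.0887  0.0455] [0.0692 0.1088] ((-9.546501159667969, 77.2447509765625), (62.9208984375, 157.91595458984375), 89.57731628417969)
[[-89, 50], [-54, 71], [-51, 76], [-47, 77], [-44, 81], [-41, 76], [-39, 79], [-35, 94], [-32, 104], [-29, 107], [-27, 102], [-24, 101], [-22, 96], [-19, 101], [-17, 101], [-14, 96], [-12, 93], [-9, 91], [-6, 90], [-4, 86], [-1, 87], [
[... 678 characters left out ...]
[-49, 80], [-48, 49], [-47, 81], [-44, 84], [-43, 90], [-40, 90], [-39, 76], [-37, 95], [-36, 94], [-34, 74], [-33, 105], [-32, 107], [-31, 79], [-29, 103], [-28, 102], [-25, 69], [-23, 72], [-15, 97], [-8, 92], [-1, 87], [44, 51]]
scene tang 142 [-0.0402  0.0536] [0.0699 0.0951] ((15.618865966796875, 76.02889251708984), (36.54621887207031, 110.78126525878906), 85.59708404541016)
[[-40, 67], [-40, 73], [-38, 75], [-38, 66], [-37, 65], [-35, 71], [-34, 74], [-34, 61], [-32, 65], [-32, 68], [-31, 69], [-29, 81], [-28, 71], [-28, 83], [-27, 77], [-26, 83], [-25, 86], [-24, 93], [-24, 86], [-23, 68], [-22, 78], [-22, 93], [-21, 85], [-20, 88], [-19, 70], [-17, 90], [-12, 85], [66, 56], [69, 55]]
```

Run:
```python
from meas import *
o=measure('a',False)
P=np.r_[o['top'][0],o['scene'][0]]; c=np.r_[o['top'][1],o['scene'][1]]
x,y,z=P.T
for nm in ('top','scene'):
  P,c=o[nm]; x,y,z=P.T
  for x0 in(-.057,.032):
    k=(abs(x-x0)<.018)&(abs(z-.050)<.004)&(((y>-.13)&(y<-.06))|((y>.05)&(y<.13)))
    f=np.polyfit(y[k],x[k],1); print(nm,x0,f.round(4),k.sum(), (x[k]-np.polyval(f,y[k])).std())
    for s in(-1,1):
        k=(abs(x-x0)<.015)&(abs(y-s*.15)<.03)&(z>.066)&(z<.085)&(c[:,2]<150)&(c[:,0]<80)
        print('  stop',s,np.median(P[k],0).round(4) if k.sum() else 0,k.sum())
```

```text
top runner -1 -0.13 [-0.0569 -0.0948  0.0492] 183
top runner -1 0.06 [-0.0561  0.0894  0.0493] 154
top runner 1 -0.13 [ 0.031  -0.0949  0.0488] 180
top runner 1 0.06 [0.0333 0.0922 0.0491] 188
top knob [0.068  0.1561 0.1376] 0.1431 68
top pin [0.0694 0.1171 0.1349] 0.1416 107
top waist -0.026 [-0.0231  0.0741] 129
top waist 0.01 [-0.0227  0.0784] 153
scene runner -1 -0.13 [-0.0572 -0.0956  0.0485] 137
scene runner -1 0.06 [-0.0573  0.0888  0.0493] 95
scene runner 1 -0.13 [ 0.0301 -0.0927  0.0486] 113
scene runner 1 0.06 [0.0353 0.0897 0.0489] 124
scene knob [0.066  0.1492 0.1268] 0.1423 69
scene pin [0.0694 0.113  0.1344] 0.1428 63
scene waist -0.026 [-0.0237  0.0749] 100
scene waist 0.01 [-0.0263  0.0775] 123
top -0.057 [ 0.0034 -0.0564] 362 0.0042145416269936805
  stop -1 [-0.0585 -0.1685  0.0766] 35
  stop 1 [-0.0566  0.1687  0.0771] 29
top 0.032 [0.0028 0.0315] 347 0.00439788839961415
  stop -1 [ 0.0293 -0.1707  0.0762] 34
  stop 1 [0.0307 0.1689 0.0778] 31
scene -0.057 [ 0.0046 -0.0568] 222 0.0045290924174949745
  stop -1 [-0.0619 -0.1768  0.0759] 21
  stop 1 [-0.0577  0.1676  0.0744] 33
scene 0.032 [0.0127 0.0306] 206 0.004645611516660033
  stop -1 [ 0.0267 -0.1769  0.0762] 23
  stop 1 [0.0299 0.1685 0.0755] 27
```

```bash
sed -i 's/^C=.*/C=np.array([.4648,-.1166]); yaw=-.023/' meas.py
python3 -m pendant '[{"dx":3,"dy":-2,"rz":0.05},{"dx":3,"dy":-2,"rz":0.05},{"dx":3,"dy":-2,"rz":0.05},{"dx":3,"dy":-2,"rz":0.05},{"dx":3,"dy":-2},{"dx":3,"dy":-2},{"dx":3,"dy":-2},{"dx":3,"dy":-2}]'; python3 -c "
from h import *; print(observe()['joint_positions'].round(3))"
```

```text
[-1.413  0.629  0.038  1.518 -0.027  0.996 -0.02 ]schema error: expected keys dx, dy, dz, rx, ry, rz, hand
```

Every row needs all the keys.

```bash
python3 -m pendant '[{"dx":3,"dy":-2,"dz":0,"rx":0,"ry":0,"rz":0.05,"hand":1},{"dx":3,"dy":-2,"dz":0,"rx":0,"ry":0,"rz":0.05,"hand":1},{"dx":3,"dy":-2,"dz":0,"rx":0,"ry":0,"rz":0.05,"hand":1},{"dx":3,"dy":-2,"dz":0,"rx":0,"ry":0,"rz":0.05,"hand":1},{"dx":3,"dy":-2,"dz":0,"rx":0,"ry":0,"rz":0,"hand":1},{"dx":3,"dy":-2,"dz":0,"rx":0,"ry":0,"rz":0,"hand":1},{"dx":3,"dy":-2,"dz":0,"rx":0,"ry":0,"rz":0,"hand":1},{"dx":3,"dy":-2,"dz":0,"rx":0,"ry":0,"rz":0,"hand":1}]'; python3 -c "
from h import *; print(observe()['joint_positions'].round(3))"
```

```text
time: 0.77
tcp_pos: [0.3854, 0.4724, 0.2242]
tool_rot: [-0.0, 0.012, 1.0, -0.0]
contact_force: [0.3, 0.2, 0.1]
grip_width: 0.0938
grasp_force: 0.0
[-0.922  0.569 -0.017  1.635  0.011  0.938  0.604]
```

```bash
python3 -m pendant '[{"dx":2,"dy":-3.8,"dz":0,"rx":0,"ry":0,"rz":0,"hand":1},{"dx":2,"dy":-3.8,"dz":0,"rx":0,"ry":0,"rz":0,"hand":1},{"dx":2,"dy":-3.8,"dz":0,"rx":0,"ry":0,"rz":0,"hand":1},{"dx":1.9,"dy":-3.8,"dz":0,"rx":0,"ry":0,"rz":0,"hand":1},{"dx":0,"dy":-3.8,"dz":0,"rx":0,"ry":0,"rz":0,"hand":1},{"dx":0,"dy":-3.8,"dz":0,"rx":0,"ry":0,"rz":0,"hand":1},{"dx":0,"dy":-3.8,"dz":0,"rx":0,"ry":0,"rz":0,"hand":1},{"dx":0,"dy":-3.8,"dz":0,"rx":0,"ry":0,"rz":0,"hand":1}]'
python3 -m pendant '[{"dx":0,"dy":-3.8,"dz":0,"rx":0,"ry":0,"rz":0,"hand":1},{"dx":0,"dy":-3.8,"dz":0,"rx":0,"ry":0,"rz":0,"hand":1},{"dx":0,"dy":-3.8,"dz":0,"rx":0,"ry":0,"rz":0,"hand":1},{"dx":0,"dy":-3.8,"dz":0,"rx":0,"ry":0,"rz":0,"hand":1},{"dx":0,"dy":-3.8,"dz":0,"rx":0,"ry":0,"rz":0,"hand":1},{"dx":0,"dy":-3.8,"dz":0,"rx":0,"ry":0,"rz":0,"hand":1},{"dx":0,"dy":-3.8,"dz":0,"rx":0,"ry":0,"rz":0,"hand":1},{"dx":0,"dy":-3.8,"dz":0,"rx":0,"ry":0,"rz":0,"hand":1}]'
```

```text
time: 1.43
tcp_pos: [0.4606, 0.1719, 0.2242]
tool_rot: [-0.0, 0.012, 1.0, -0.0]
contact_force: [0.5, -0.8, 0.4]
grip_width: 0.094
grasp_force: 0.0
time: 2.1
tcp_pos: [0.4605, -0.1319, 0.2244]
tool_rot: [-0.0, 0.012, 1.0, 0.0]
contact_force: [0.8, -0.3, -0.4]
grip_width: 0.094
grasp_force: 0.0
```

```bash
python3 -m pendant '[{"dx":0.3,"dy":-0.5,"dz":-2,"rx":0,"ry":0,"rz":0,"hand":1},{"dx":0,"dy":0,"dz":-3,"rx":0,"ry":0,"rz":0,"hand":1},{"dx":0,"dy":0,"dz":-3,"rx":0,"ry":0,"rz":0,"hand":1},{"dx":0,"dy":0,"dz":-2,"rx":0,"ry":0,"rz":0,"hand":1},{"dx":0,"dy":0,"dz":-2,"rx":0,"ry":0,"rz":0,"hand":1},{"dx":0,"dy":0,"dz":-2,"rx":0,"ry":0,"rz":0,"hand":1},{"dx":0,"dy":0,"dz":-0.8,"rx":0,"ry":0,"rz":0,"hand":1},{"dx":0,"dy":0,"dz":0,"rx":0,"ry":0,"rz":0,"hand":0.66}]' 5
python3 -m pendant '[{"dx":0,"dy":0,"dz":0,"rx":0,"ry":0,"rz":0,"hand":0.66},{"dx":0,"dy":0,"dz":0,"rx":0,"ry":0,"rz":0,"hand":0.66},{"dx":0,"dy":0,"dz":0,"rx":0,"ry":0,"rz":0,"hand":0.66},{"dx":0,"dy":0,"dz":0,"rx":0,"ry":0,"rz":0,"hand":0.66},{"dx":0,"dy":0,"dz":0,"rx":0,"ry":0,"rz":0,"hand":0.66},{"dx":0,"dy":0,"dz":0,"rx":0,"ry":0,"rz":0,"hand":0.66},{"dx":0,"dy":0,"dz":0,"rx":0,"ry":0,"rz":0,"hand":0.66},{"dx":0,"dy":0,"dz":0,"rx":0,"ry":0,"rz":0,"hand":0.66}]'
```

```text
time: 2.77
tcp_pos: [0.4627, -0.1347, 0.0748]
tool_rot: [-0.002, 0.012, 1.0, 0.0]
contact_force: [0.5, 0.3, 0.4]
grip_width: 0.0902
grasp_force: 0.0
time: 3.43
tcp_pos: [0.4642, -0.1351, 0.0766]
tool_rot: [0.0, 0.012, 1.0, -0.0]
contact_force: [0.1, 1.1, -0.5]
grip_width: 0.0623
grasp_force: 0.0
```

```bash
python3 -m pendant '[{"dx":0,"dy":0.2,"dz":0,"rx":0,"ry":0,"rz":0,"hand":0.66},{"dx":0,"dy":0.3,"dz":0,"rx":0,"ry":0,"rz":0,"hand":0.66},{"dx":0,"dy":0.3,"dz":0,"rx":0,"ry":0,"rz":0,"hand":0.66},{"dx":0,"dy":0.3,"dz":0,"rx":0,"ry":0,"rz":0,"hand":0.66},{"dx":0,"dy":0.3,"dz":0,"rx":0,"ry":0,"rz":0,"hand":0.66},{"dx":0,"dy":0.3,"dz":0,"rx":0,"ry":0,"rz":0,"hand":0.66},{"dx":0,"dy":0.2,"dz":0,"rx":0,"ry":0,"rz":0,"hand":0.66},{"dx":0,"dy":0.1,"dz":0,"rx":0,"ry":0,"rz":0,"hand":0.66}]'
python3 -m pendant '[{"dx":0,"dy":0,"dz":0,"rx":0,"ry":0,"rz":0,"hand":0.66},{"dx":0,"dy":0,"dz":0,"rx":0,"ry":0,"rz":0,"hand":0.66},{"dx":0,"dy":0,"dz":0,"rx":0,"ry":0,"rz":0,"hand":0.66},{"dx":0,"dy":0,"dz":0,"rx":0,"ry":0,"rz":0,"hand":0.66},{"dx":0,"dy":0,"dz":0,"rx":0,"ry":0,"rz":0,"hand":0.66},{"dx":0,"dy":0,"dz":0,"rx":0,"ry":0,"rz":0,"hand":0.66},{"dx":0,"dy":0,"dz":0,"rx":0,"ry":0,"rz":0,"hand":0.66},{"dx":0,"dy":0,"dz":0,"rx":0,"ry":0,"rz":0,"hand":0.66}]'
cat > leg.py <<'E'
from meas import *
import sys
tag=sys.argv[1]
W=[]
for n in('top','scene'):
    d=grab(n); P=tocr(cloud(d)).reshape(-1,3); c=np.asarray(d['pixels']).reshape(-1,3).astype(int)
    ok=np.isfinite(P).all(1)&(c[:,2]-c[:,0]>25)&(abs(P[:,1])<.13); P=P[ok]
    for nm,a,b in(('block',-.100,-.064),('tang',.067,.098)):
        k=(P[:,0]>a)&(P[:,0]<b)&(P[:,2]>.060)&(P[:,2]<.125); q=P[k][:,1:]
        q=q[abs(q[:,0]-np.median(q[:,0]))<.04]
        r=cv2.minAreaRect((q*1000).astype(np.float32))
        print(n,nm,len(q),'lo',q.min(0).round(4),'hi',q.max(0).round(4),'rect',np.round(r[0],1),np.round(r[1],1),round(r[2],1))
        # robust plane: dominant line among upward facing points
        best=None
        for th in np.deg2rad(np.arange(-60,61,1)):
            s=q@np.array([-np.sin(th),np.cos(th)]); h=np.histogram(s,np.arange(s.min(),s.max()+.002,.002))[0]; m=(h[:-1]+h[1:]).max()
            if best is None or m>best[0]: best=(m,np.rad2deg(th).round(1))
        print('   normal tilt (deg, + to -y):',best)
    x0,y0,x1,y1=(235,195,445,345) if n=='top' else (240,195,425,355)
    W.append(cv2.resize(d['pixels'][y0:y1,x0:x1],(400,300),interpolation=cv2.INTER_CUBIC))
cv2.imwrite(f'pics/{tag}.png',np.hstack(W))
E
python3 leg.py l1
```

```text
time: 4.1
tcp_pos: [0.4641, -0.1145, 0.0765]
tool_rot: [-0.0, 0.012, 1.0, 0.0]
contact_force: [0.9, 0.0, 0.1]
grip_width: 0.0619
grasp_force: 0.0
time: 4.77
tcp_pos: [0.4641, -0.1151, 0.0765]
tool_rot: [-0.0, 0.012, 1.0, -0.0]
contact_force: [-0.0, -0.2, -0.3]
grip_width: 0.0623
grasp_force: 0.0
  return _methods._mean(a, axis=axis, dtype=dtype,
  ret = ret.dtype.type(ret / rcount)
Traceback (most recent call last):
  File "leg.py", line 12, in <module>
    print(n,nm,len(q),'lo',q.min(0).round(4),'hi',q.max(0).round(4),'rect',np.round(r[0],1),np.round(r[1],1),round(r[2],1))
                           ~~~~~^^^
ValueError: zero-size array to reduction operation minimum which has no identity
```

```bash
sed -i "s/        q=q\[abs/        if len(q)<20: continue\n        q=q[abs/" leg.py; python3 leg.py l1
```

```text
scene block 307 lo [-0.0305  0.0602] hi [0.0192 0.1049] rect [-5.  83.7] [53.  38.6] 11.7
   normal tilt (deg, + to -y): (np.int64(102), np.float64(7.0))
scene tang 70 lo [-0.0231  0.0635] hi [0.0039 0.0845] rect [-9.2 75. ] [25.  21.3] 8.2
   normal tilt (deg, + to -y): (np.int64(31), np.float64(-4.0))
```

View pics/l1.png

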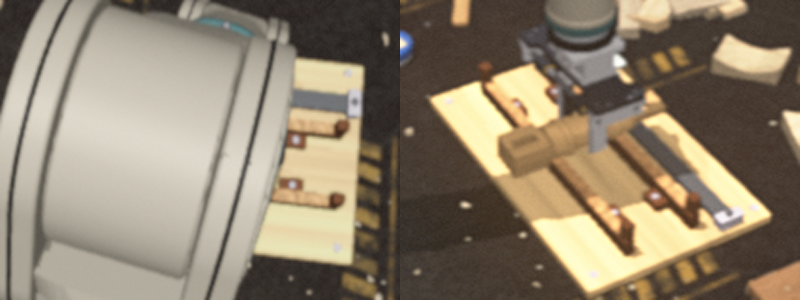

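```bash
cat > sq.py <<'E'
from meas import *
from scipy.optimize import least_squares
def fit(n,new=True):
    d=grab(n) if new else load(n); P=tocr(cloud(d)).reshape(-1,3); c=np.asarray(d['pixels']).reshape(-1,3).astype(int)
    ok=np.isfinite(P).all(1)&(c[:,2]-c[:,0]>25)&(abs(P[:,1])<.13); P=P[ok]
    for nm,a,b,hy,hz in(('block',-.103,-.062,.023,.023),('tang',.066,.102,.017,.007)):
        q=P[(P[:,0]>a)&(P[:,0]<b)&(P[:,2]>.058)&(P[:,2]<.115)][:,1:]
        if len(q)<20: print(n,nm,'few'); continue
        y0=np.median(q[:,0]); q=q[abs(q[:,0]-y0)<.045]; best=None
        for t in np.deg2rad([-40,-20,0,20,40,60]):
            def res(p):
                u=q-[p[0],.075+p[2]]; cs,sn=np.cos(p[1]),np.sin(p[1])
                A=np.c_[abs(u@[cs,sn])-hy,abs(u@[-sn,cs])-hz]
                return np.r_[np.where(A.max(1)>0,np.hypot(*np.maximum(A,0).T),A.max(1)),p[2]*5]
            r=least_squares(res,[y0,t,0],loss='soft_l1',f_scale=.001)
            if best is None or r.cost<best.cost: best=r
        print(n,nm,len(q),'y %.4f tilt(deg, + needs +y roll) %.1f dz %.4f'%(best.x[0],np.rad2deg(best.x[1]),best.x[2]),best.cost)
if __name__=='__main__':
    import sys
    for n in sys.argv[1:]: fit(n)
E
python3 sq.py scene; python3 sq.py scene
```

```text
scene block 355 y -0.0030 tilt(deg, + needs +y roll) 95.9 dz -0.0012 0.0007535610387166629
scene tang 94 y -0.0030 tilt(deg, + needs +y roll) 5.1 dz -0.0006 9.277246070822333e-05
scene block 358 y -0.0029 tilt(deg, + needs +y roll) 6.1 dz -0.0011 0.0008007956126752338
scene tang 92 y -0.0034 tilt(deg, + needs +y roll) 5.9 dz -0.0001 9.852483517443647e-05
```

```bash
python3 -m pendant '[{"dx":0,"dy":0.1,"dz":0,"rx":0,"ry":0,"rz":0,"hand":0.66},{"dx":0,"dy":0.1,"dz":0,"rx":0,"ry":0,"rz":0,"hand":0.66},{"dx":0,"dy":0.05,"dz":0,"rx":0,"ry":0,"rz":0,"hand":0.66},{"dx":0,"dy":0,"dz":0,"rx":0,"ry":0,"rz":0,"hand":0.66},{"dx":0,"dy":0,"dz":0,"rx":0,"ry":0,"rz":0,"hand":0.66},{"dx":0,"dy":0,"dz":0,"rx":0,"ry":0,"rz":0,"hand":0.66},{"dx":0,"dy":0,"dz":0,"rx":0,"ry":0,"rz":0,"hand":0.66},{"dx":0,"dy":0,"dz":0,"rx":0,"ry":0,"rz":0,"hand":0.66}]'
python3 sq.py scene;python3 sq.py scene
```

```text
time: 5.68
tcp_pos: [0.464, -0.1126, 0.0765]
tool_rot: [-0.0, 0.012, 1.0, 0.0]
contact_force: [0.4, -0.2, -0.4]
grip_width: 0.0622
grasp_force: 0.0
scene block 359 y -0.0033 tilt(deg, + needs +y roll) 5.9 dz -0.0012 0.0007811215764324376
scene tang 103 y -0.0027 tilt(deg, + needs +y roll) 8.1 dz -0.0008 0.00011353982095863476
scene block 358 y -0.0030 tilt(deg, + needs +y roll) 6.6 dz -0.0011 0.0007488269813694416
scene tang 100 y -0.0124 tilt(deg, + needs +y roll) 2.6 dz -0.0011 0.00018155244709984174
```

```bash
python3 -m pendant '[{"dx":0,"dy":0.1,"dz":0,"rx":0,"ry":0,"rz":0,"hand":0.66},{"dx":0,"dy":0.05,"dz":0,"rx":0,"ry":0,"rz":0,"hand":0.66},{"dx":0,"dy":0.05,"dz":0,"rx":0,"ry":0,"rz":0,"hand":0.66},{"dx":0,"dy":0.05,"dz":0,"rx":0,"ry":0,"rz":0,"hand":0.66},{"dx":0,"dy":0.05,"dz":0,"rx":0,"ry":0,"rz":0,"hand":0.66},{"dx":0,"dy":0,"dz":0,"rx":0,"ry":0,"rz":0,"hand":0.66},{"dx":0,"dy":0,"dz":0,"rx":0,"ry":0,"rz":0,"hand":0.66},{"dx":0,"dy":0,"dz":0,"rx":0,"ry":0,"rz":0,"hand":0.66}]'
python3 sq.py scene;python3 sq.py scene
```

```text
time: 6.45
tcp_pos: [0.4641, -0.1095, 0.0764]
tool_rot: [-0.0, 0.012, 1.0, 0.0]
contact_force: [0.8, 0.4, -0.5]
grip_width: 0.062
grasp_force: 0.0
scene block 362 y -0.0014 tilt(deg, + needs +y roll) 1.1 dz -0.0011 0.0007152060316316367
scene tang 107 y -0.0006 tilt(deg, + needs +y roll) 3.3 dz 0.0000 0.000129013009349089
scene block 358 y -0.0011 tilt(deg, + needs +y roll) 91.3 dz -0.0011 0.0007313638259285561
scene tang 104 y -0.0010 tilt(deg, + needs +y roll) 1.5 dz -0.0010 0.00012174041651694022
```

```bash
python3 -m pendant '[{"dx":0,"dy":0.03,"dz":0,"rx":0,"ry":0,"rz":0,"hand":0.66},{"dx":0,"dy":0.02,"dz":0,"rx":0,"ry":0,"rz":0,"hand":0.66},{"dx":0,"dy":0,"dz":0,"rx":0,"ry":0,"rz":0,"hand":0.66},{"dx":0,"dy":0,"dz":0,"rx":0,"ry":0,"rz":0,"hand":0.66},{"dx":0,"dy":0,"dz":0,"rx":0,"ry":0,"rz":0,"hand":0.66},{"dx":0,"dy":-0.3,"dz":0,"rx":0,"ry":0,"rz":0,"hand":0.66},{"dx":0,"dy":-0.4,"dz":0,"rx":0,"ry":0,"rz":0,"hand":0.8},{"dx":0,"dy":0,"dz":0,"rx":0,"ry":0,"rz":0,"hand":0.8}]'
python3 -m pendant '[{"dx":0,"dy":0,"dz":0.5,"rx":0,"ry":0,"rz":0,"hand":0.9},{"dx":0,"dy":0,"dz":2,"rx":0,"ry":0,"rz":0,"hand":0.9},{"dx":0,"dy":0,"dz":3,"rx":0,"ry":0,"rz":0,"hand":0.9},{"dx":0,"dy":0,"dz":4,"rx":0,"ry":0,"rz":0,"hand":0.9},{"dx":0,"dy":0,"dz":4,"rx":0,"ry":0,"rz":0,"hand":0.9},{"dx":0,"dy":0,"dz":2,"rx":0,"ry":0,"rz":0,"hand":0.9},{"dx":0,"dy":4,"dz":0,"rx":0,"ry":0,"rz":0,"hand":0.9},{"dx":0,"dy":4,"dz":0,"rx":0,"ry":0,"rz":0,"hand":0.9}]'
python3 -m pendant '[{"dx":0,"dy":4,"dz":0,"rx":0,"ry":0,"rz":0.1,"hand":0.9},{"dx":0,"dy":4,"dz":0,"rx":0,"ry":0,"rz":0.1,"hand":0.9},{"dx":0,"dy":4,"dz":0,"rx":0,"ry":0,"rz":0.1,"hand":0.9},{"dx":0,"dy":4,"dz":0,"rx":0,"ry":0,"rz":0.1,"hand":0.9},{"dx":0,"dy":4,"dz":0,"rx":0,"ry":0,"rz":0.1,"hand":0.9},{"dx":0,"dy":4,"dz":0,"rx":0,"ry":0,"rz":0.1,"hand":0.9},{"dx":0,"dy":4,"dz":0,"rx":0,"ry":0,"rz":0.1,"hand":0.9},{"dx":0,"dy":4,"dz":0,"rx":0,"ry":0,"rz":0.1,"hand":0.9}]'
python3 sq.py scene top scene top
python3 - <<'E'
from h import *
W=[]
for n in('top','scene'):
    d=load(n); x0,y0,x1,y1=(235,195,445,345) if n=='top' else (240,195,425,355)
    W.append(cv2.resize(d['pixels'][y0:y1,x0:x1],(400,300),interpolation=cv2.INTER_CUBIC))
cv2.imwrite('pics/l2.png',np.hstack(W)); print(observe()['joint_positions'].round(2))
E
```

```text
time: 7.22
tcp_pos: [0.4641, -0.1172, 0.0765]
tool_rot: [0.0, 0.013, 1.0, -0.0]
contact_force: [-0.2, -0.1, -0.6]
grip_width: 0.0717
grasp_force: 0.0
time: 7.88
tcp_pos: [0.4652, -0.0375, 0.2337]
tool_rot: [0.003, 0.015, 1.0, -0.0]
contact_force: [0.7, 0.8, 0.0]
grip_width: 0.0847
grasp_force: 0.0
time: 8.55
tcp_pos: [0.4636, 0.2857, 0.232]
tool_rot: [0.0, -0.381, 0.925, -0.0]
contact_force: [0.7, 0.3, 0.2]
grip_width: 0.0847
grasp_force: 0.0
scene block 368 y -0.0011 tilt(deg, + needs +y roll) 91.2 dz -0.0007 0.000733531901811256
scene tang 156 y -0.0004 tilt(deg, + needs +y roll) 2.5 dz -0.0008 0.00019959292166319773
top block 385 y 0.0121 tilt(deg, + needs +y roll) 8.1 dz 0.0008 0.001418113989399845
top tang 186 y 0.0002 tilt(deg, + needs +y roll) 5.1 dz -0.0003 0.00017178514327557682
scene block 368 y -0.0009 tilt(deg, + needs +y roll) 90.5 dz -0.0013 0.0006744913680345411
scene tang 159 y -0.0009 tilt(deg, + needs +y roll) 3.3 dz -0.0006 0.00020711459465027541
top block 385 y 0.0125 tilt(deg, + needs +y roll) 6.4 dz 0.0002 0.0014339827104227708
top tang 185 y 0.0004 tilt(deg, + needs +y roll) 2.2 dz 0.0000 0.00017889483548719413
[-0.46  0.47 -0.22  1.8   0.13  0.88  1.62]
```

View pics/l2.png

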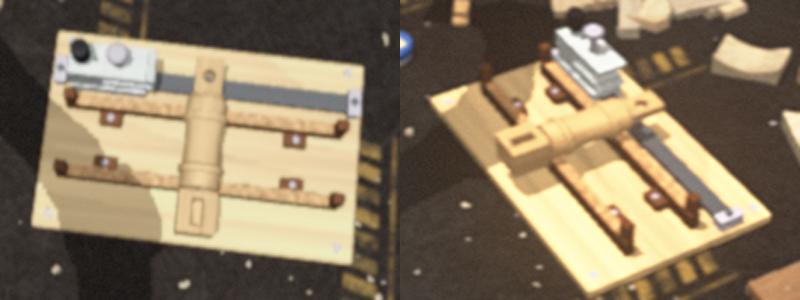

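The mortise now looks upward: top crop (197,212), scene crop (522,143). I'll check the residual tilt by fitting planes to the flat tops against the board plane.

```bash
cat > flat.py <<'E'
from meas import *
def slope(P,cond):
    q=P[cond]; 
    for _ in range(4):
        A=np.c_[q[:,0],q[:,1],np.ones(len(q))]; s=np.linalg.lstsq(A,q[:,2],rcond=None)[0]; e=q[:,2]-A@s; q=q[abs(e)<max(.0025,2*e.std())] 
    return np.rad2deg(np.arctan(s[1])),len(q),q.mean(0)
for n in('top','scene'):
    for rep in range(3):
        d=grab(n); P=tocr(cloud(d)).reshape(-1,3); P=P[np.isfinite(P).all(1)]; x,y,z=P.T
        b=slope(P,(abs(x)<.1)&(abs(y)<.17)&(abs(z-.018)<.004))
        k=slope(P,(x>-.104)&(x<-.06)&(abs(y+.001)<.019)&(z>.09)&(z<.106))
        t=slope(P,(x>.066)&(x<.102)&(abs(y+.001)<.015)&(z>.075)&(z<.09))
        print(n,'board %.2f'%b[0],'block %.2f'%k[0],k[1],k[2].round(4),'tang %.2f'%t[0],t[1],t[2].round(4))
E
python3 flat.py
python3 - <<'E'
from meas import *
# knob & pin tops, cradle coords from both views by colour masks on depth points
for n in('top','scene'):
    d=load(n); P=tocr(cloud(d)); c=np.asarray(d['pixels']).astype(int); x,y,z=np.moveaxis(P,-1,0)
    near=(x>.05)&(x<.12)&(y>.05)&(y<.22)
    for nm,k in(('knob',near&(c.max(-1)<70)&(z>.130)&(y>.13)),('pin',near&(z>.126)&(y<.145))):
        q=P[k]; (cx,cy),r=cv2.minEnclosingCircle((q[:,:2]*1000).astype(np.float32)); print(n,nm,q.mean(0).round(4),round(cx,1),round(cy,1),round(r,1),k.sum())
E
```

```text
top board 0.07 block 2.24 225 [-0.0826 -0.0011  0.0974] tang 0.57 127 [ 0.084  -0.002   0.0814]
top board 0.05 block 3.62 225 [-0.0824 -0.001   0.0972] tang 1.85 141 [ 0.0841 -0.0011  0.0815]
top board 0.05 block 1.89 230 [-0.0827 -0.0011  0.097 ] tang 3.89 142 [ 0.0844 -0.001   0.0817]
scene board 0.02 block 2.95 152 [-0.0817 -0.0006  0.097 ] tang 2.35 89 [ 0.0846 -0.0006  0.0813]
scene board 0.07 block 3.06 153 [-0.0818 -0.0003  0.0967] tang 3.73 87 [ 0.0844 -0.0015  0.0813]
scene board 0.03 block 2.32 144 [-0.0826  0.0005  0.0975] tang 0.31 96 [ 0.0856 -0.      0.0812]
top knob [0.0804 0.1576 0.1384] 81.0 158.4 10.2 61
top pin [0.0819 0.1143 0.1346] 82.5 114.8 13.0 100
scene knob [0.0792 0.1519 0.1358] 79.7 152.8 8.7 27
scene pin [0.0813 0.111  0.133 ] 81.9 121.5 23.4 63
```

```bash
python3 -m pendant '[{"dx":0,"dy":-4,"dz":0,"rx":0,"ry":0,"rz":-0.1,"hand":0.9},{"dx":0,"dy":-4,"dz":0,"rx":0,"ry":0,"rz":-0.1,"hand":0.9},{"dx":0,"dy":-4,"dz":0,"rx":0,"ry":0,"rz":-0.1,"hand":0.9},{"dx":0,"dy":-4,"dz":0,"rx":0,"ry":0,"rz":-0.1,"hand":0.9},{"dx":0,"dy":-4,"dz":0,"rx":0,"ry":0,"rz":-0.1,"hand":0.9},{"dx":0,"dy":-4,"dz":0,"rx":0,"ry":0,"rz":-0.1,"hand":0.9},{"dx":0,"dy":-4,"dz":0,"rx":0,"ry":0,"rz":-0.1,"hand":0.9},{"dx":0,"dy":-4,"dz":0,"rx":0,"ry":0,"rz":-0.1,"hand":0.9}]'
python3 -m pendant '[{"dx":0,"dy":-4,"dz":0,"rx":0,"ry":0,"rz":0,"hand":0.9},{"dx":0,"dy":-4,"dz":0,"rx":0,"ry":0,"rz":0,"hand":0.9},{"dx":0,"dy":0,"dz":-4,"rx":0,"ry":0,"rz":0,"hand":0.9},{"dx":0,"dy":0,"dz":-3,"rx":0,"ry":0,"rz":0,"hand":0.9},{"dx":0,"dy":0,"dz":0,"rx":0,"ry":0,"rz":0,"hand":0.9},{"dx":0,"dy":0,"dz":0,"rx":0,"ry":0,"rz":0,"hand":0.9},{"dx":0,"dy":0,"dz":0,"rx":0,"ry":0,"rz":0,"hand":0.9},{"dx":0,"dy":0,"dz":0,"rx":0,"ry":0,"rz":0,"hand":0.9}]'
```

```text
time: 9.72
tcp_pos: [0.4635, -0.0386, 0.2319]
tool_rot: [0.0, 0.015, 1.0, -0.0]
contact_force: [0.7, 0.0, -0.2]
grip_width: 0.0846
grasp_force: 0.0
time: 10.38
tcp_pos: [0.4654, -0.116, 0.1632]
tool_rot: [0.002, 0.012, 1.0, -0.0]
contact_force: [0.1, -1.2, 0.5]
grip_width: 0.0845
grasp_force: 0.0
```

```bash
python3 -m pendant '[{"dx":0,"dy":0,"dz":-2,"rx":0,"ry":0,"rz":0,"hand":0.9},{"dx":0,"dy":0,"dz":-2,"rx":0,"ry":0,"rz":0,"hand":0.9},{"dx":0,"dy":0,"dz":-2,"rx":0,"ry":0,"rz":0,"hand":0.9},{"dx":0,"dy":0,"dz":-2,"rx":0,"ry":0,"rz":0,"hand":0.9},{"dx":0,"dy":0,"dz":-0.5,"rx":0,"ry":0,"rz":0,"hand":0.66},{"dx":0,"dy":0,"dz":0,"rx":0,"ry":0,"rz":0,"hand":0.66},{"dx":0,"dy":0,"dz":0,"rx":0,"ry":0,"rz":0,"hand":0.66},{"dx":0,"dy":0,"dz":0,"rx":0,"ry":0,"rz":0,"hand":0.66}]'
python3 -m pendant '[{"dx":0,"dy":0.3,"dz":0,"rx":0,"ry":0,"rz":0,"hand":0.66},{"dx":0,"dy":0.2,"dz":0,"rx":0,"ry":0,"rz":0,"hand":0.66},{"dx":0,"dy":0.1,"dz":0,"rx":0,"ry":0,"rz":0,"hand":0.66},{"dx":0,"dy":0.05,"dz":0,"rx":0,"ry":0,"rz":0,"hand":0.66},{"dx":0,"dy":0,"dz":0,"rx":0,"ry":0,"rz":0,"hand":0.66},{"dx":0,"dy":0,"dz":0,"rx":0,"ry":0,"rz":0,"hand":0.66},{"dx":0,"dy":0,"dz":0,"rx":0,"ry":0,"rz":0,"hand":0.66},{"dx":0,"dy":0,"dz":0,"rx":0,"ry":0,"rz":0,"hand":0.66}]'; python3 flat.py | grep scene
```

```text
time: 11.05
tcp_pos: [0.4652, -0.1162, 0.0779]
tool_rot: [0.001, 0.012, 1.0, -0.0]
contact_force: [-0.0, -0.1, 0.2]
grip_width: 0.0633
grasp_force: 0.0
time: 11.72
tcp_pos: [0.4641, -0.1097, 0.0765]
tool_rot: [-0.0, 0.012, 1.0, -0.0]
contact_force: [0.1, 0.6, 0.4]
grip_width: 0.0622
grasp_force: 0.0
scene board 0.03 block 0.70 151 [-0.0822 -0.0002  0.0972] tang 6.01 49 [ 0.0904 -0.0061  0.0803]
scene board 0.03 block 3.70 142 [-0.0811  0.      0.0974] tang 1.82 49 [ 0.0903 -0.0054  0.0808]
scene board 0.04 block 2.60 143 [-0.0815 -0.0015  0.0974] tang 1.74 52 [ 0.0904 -0.0054  0.0808]
  ret = _var(a, axis=axis, dtype=dtype, out=out, ddof=ddof,
  arrmean = um.true_divide(arrmean, div, out=arrmean,
  ret = ret.dtype.type(ret / rcount)
flat.py:6: RuntimeWarning: Mean of empty slice.
  return np.rad2deg(np.arctan(s[1])),len(q),q.mean(0)
  ret = um.true_divide(
```

```bash
python3 -m pendant '[{"dx":0,"dy":0.1,"dz":0,"rx":0,"ry":0,"rz":0,"hand":0.66},{"dx":0,"dy":0.04,"dz":0,"rx":0,"ry":0,"rz":0,"hand":0.66},{"dx":0,"dy":0.04,"dz":0,"rx":0,"ry":0,"rz":0,"hand":0.66},{"dx":0,"dy":0,"dz":0,"rx":0,"ry":0,"rz":0,"hand":0.66},{"dx":0,"dy":0,"dz":0,"rx":0,"ry":0,"rz":0,"hand":0.66},{"dx":0,"dy":0,"dz":0,"rx":0,"ry":0,"rz":0,"hand":0.66},{"dx":0,"dy":0,"dz":0,"rx":0,"ry":0,"rz":0,"hand":0.66},{"dx":0,"dy":0,"dz":0,"rx":0,"ry":0,"rz":0,"hand":0.66}]'
python3 -m pendant '[{"dx":0,"dy":-0.4,"dz":0,"rx":0,"ry":0,"rz":0,"hand":0.66},{"dx":0,"dy":-0.4,"dz":0,"rx":0,"ry":0,"rz":0,"hand":0.9},{"dx":0,"dy":0,"dz":0,"rx":0,"ry":0,"rz":0,"hand":0.9},{"dx":0,"dy":0,"dz":1,"rx":0,"ry":0,"rz":0,"hand":0.9},{"dx":0,"dy":0,"dz":3,"rx":0,"ry":0,"rz":0,"hand":0.9},{"dx":0,"dy":0,"dz":4,"rx":0,"ry":0,"rz":0,"hand":0.9},{"dx":0,"dy":0,"dz":4,"rx":0,"ry":0,"rz":0,"hand":0.9},{"dx":0,"dy":0,"dz":3.5,"rx":0,"ry":0,"rz":0,"hand":0.9}]'
python3 -m pendant '[{"dx":0,"dy":4,"dz":0,"rx":0,"ry":0,"rz":0,"hand":0.9},{"dx":0,"dy":4,"dz":0,"rx":0,"ry":0,"rz":0,"hand":0.9},{"dx":0,"dy":4,"dz":0,"rx":0,"ry":0,"rz":-0.12,"hand":0.9},{"dx":0,"dy":4,"dz":0,"rx":0,"ry":0,"rz":-0.12,"hand":0.9},{"dx":0,"dy":4,"dz":0,"rx":0,"ry":0,"rz":-0.12,"hand":0.9},{"dx":0,"dy":4,"dz":0,"rx":0,"ry":0,"rz":-0.12,"hand":0.9},{"dx":0,"dy":4,"dz":0,"rx":0,"ry":0,"rz":-0.12,"hand":0.9},{"dx":0,"dy":4,"dz":0,"rx":0,"ry":0,"rz":-0.12,"hand":0.9}]'
python3 -m pendant '[{"dx":0,"dy":4,"dz":0,"rx":0,"ry":0,"rz":-0.12,"hand":0.9},{"dx":0,"dy":4,"dz":0,"rx":0,"ry":0,"rz":-0.12,"hand":0.9},{"dx":0,"dy":0,"dz":0,"rx":0,"ry":0,"rz":-0.12,"hand":0.9},{"dx":0,"dy":0,"dz":0,"rx":0,"ry":0,"rz":-0.12,"hand":0.9},{"dx":0,"dy":0,"dz":0,"rx":0,"ry":0,"rz":-0.12,"hand":0.9},{"dx":0,"dy":0,"dz":0,"rx":0,"ry":0,"rz":-0.12,"hand":0.9},{"dx":0,"dy":0,"dz":0,"rx":0,"ry":0,"rz":-0.12,"hand":0.9},{"dx":0,"dy":0,"dz":0,"rx":0,"ry":0,"rz":0,"hand":0.9}]'
python3 flat.py; python3 -c "
from h import *; print(observe()['joint_positions'].round(2))"
```

```text
time: 12.68
tcp_pos: [0.4641, -0.1078, 0.0765]
tool_rot: [-0.0, 0.012, 1.0, 0.0]
contact_force: [0.3, 0.5, -0.1]
grip_width: 0.0619
grasp_force: 0.0
time: 13.35
tcp_pos: [0.4639, -0.1158, 0.2345]
tool_rot: [0.001, 0.012, 1.0, -0.0]
contact_force: [0.8, -0.6, 0.1]
grip_width: 0.0847
grasp_force: 0.0
time: 14.02
tcp_pos: [0.4637, 0.1996, 0.2323]
tool_rot: [0.0, 0.357, 0.934, 0.0]
contact_force: [0.2, 0.7, -0.1]
grip_width: 0.0847
grasp_force: 0.0
time: 14.68
tcp_pos: [0.464, 0.2779, 0.232]
tool_rot: [-0.0, 0.706, 0.708, 0.0]
contact_force: [0.2, -0.2, -0.1]
grip_width: 0.0845
grasp_force: 0.0
top board 0.08 block -1.08 217 [-0.0825 -0.002   0.0973] tang -0.78 127 [ 0.0842 -0.001   0.0816]
top board 0.06 block -0.07 215 [-0.0822 -0.0014  0.0978] tang -4.59 135 [ 0.0836 -0.0012  0.0817]
top board 0.10 block -1.30 227 [-0.0824 -0.0024  0.0974] tang -1.55 132 [ 0.0841 -0.001   0.0814]
scene board 0.06 block -0.05 144 [-0.0821 -0.0007  0.0973] tang -1.28 87 [ 0.0845 -0.0024  0.0806]
scene board 0.06 block -3.16 138 [-0.0825 -0.0016  0.0971] tang 0.89 82 [ 0.0847 -0.0015  0.0816]
scene board 0.11 block -1.70 148 [-0.0819 -0.0013  0.097 ] tang 0.43 85 [ 0.084  -0.0012  0.0814]
[-0.86  0.49  0.4   1.82 -0.24  0.88 -0.34]
```

```bash
python3 -m pendant '[{"dx":1.1,"dy":-3,"dz":0,"rx":0,"ry":0,"rz":-0.026,"hand":0.8},{"dx":1.1,"dy":-3,"dz":0,"rx":0,"ry":0,"rz":0,"hand":0.8},{"dx":1.1,"dy":-3,"dz":0,"rx":0,"ry":0,"rz":0,"hand":0.8},{"dx":1.1,"dy":-3,"dz":0,"rx":0,"ry":0,"rz":0,"hand":0.8},{"dx":1.1,"dy":-3,"dz":0,"rx":0,"ry":0,"rz":0,"hand":0.8},{"dx":1.1,"dy":-3,"dz":0,"rx":0,"ry":0,"rz":0,"hand":0.8},{"dx":1.1,"dy":-3,"dz":0,"rx":0,"ry":0,"rz":0,"hand":0.8},{"dx":1,"dy":-2.75,"dz":0,"rx":0,"ry":0,"rz":0,"hand":0.8}]'
python3 -m pendant '[{"dx":0,"dy":0,"dz":-2,"rx":0,"ry":0,"rz":0,"hand":0.8},{"dx":0,"dy":0,"dz":-2,"rx":0,"ry":0,"rz":0,"hand":0.8},{"dx":0,"dy":0,"dz":0,"rx":0,"ry":0,"rz":0,"hand":0.8},{"dx":0,"dy":0,"dz":0,"rx":0,"ry":0,"rz":0,"hand":0.8},{"dx":0,"dy":0,"dz":0,"rx":0,"ry":0,"rz":0,"hand":0.8},{"dx":0,"dy":0,"dz":0,"rx":0,"ry":0,"rz":0,"hand":0.8},{"dx":0,"dy":0,"dz":0,"rx":0,"ry":0,"rz":0,"hand":0.8},{"dx":0,"dy":0,"dz":0,"rx":0,"ry":0,"rz":0,"hand":0.8}]'
```

```text
time: 15.65
tcp_pos: [0.5518, 0.038, 0.2316]
tool_rot: [0.0, 0.714, 0.7, 0.0]
contact_force: [-0.1, -0.6, 0.3]
grip_width: 0.0755
grasp_force: 0.0
time: 16.32
tcp_pos: [0.5518, 0.0406, 0.1923]
tool_rot: [0.0, 0.714, 0.7, 0.001]
contact_force: [0.4, 0.2, 0.3]
grip_width: 0.0754
grasp_force: 0.0
```

```bash
python3 -m pendant '[{"dx":0,"dy":0,"dz":-2,"rx":0,"ry":0,"rz":0,"hand":0.8},{"dx":0,"dy":0,"dz":-2,"rx":0,"ry":0,"rz":0,"hand":0.8},{"dx":0,"dy":0,"dz":-1.5,"rx":0,"ry":0,"rz":0,"hand":0.8},{"dx":0,"dy":0,"dz":-1.1,"rx":0,"ry":0,"rz":0,"hand":0.8},{"dx":0,"dy":0,"dz":0,"rx":0,"ry":0,"rz":0,"hand":0.8},{"dx":0,"dy":0,"dz":0,"rx":0,"ry":0,"rz":0,"hand":0.8},{"dx":0,"dy":0,"dz":0,"rx":0,"ry":0,"rz":0,"hand":0.3},{"dx":0,"dy":0,"dz":0,"rx":0,"ry":0,"rz":0,"hand":0.2}]' 15
python3 -m pendant '[{"dx":0,"dy":0,"dz":0,"rx":0,"ry":0,"rz":0,"hand":0.15},{"dx":0,"dy":0,"dz":0,"rx":0,"ry":0,"rz":0,"hand":0.15},{"dx":0,"dy":0,"dz":0,"rx":0,"ry":0,"rz":0,"hand":0.15},{"dx":0,"dy":0,"dz":0,"rx":0,"ry":0,"rz":0,"hand":0.15},{"dx":0,"dy":0,"dz":0,"rx":0,"ry":0,"rz":0,"hand":0.15},{"dx":0,"dy":0,"dz":0,"rx":0,"ry":0,"rz":0,"hand":0.15},{"dx":0,"dy":0,"dz":0,"rx":0,"ry":0,"rz":0,"hand":0.15},{"dx":0,"dy":0,"dz":0,"rx":0,"ry":0,"rz":0,"hand":0.15}]'
```

```text
time: 16.98
tcp_pos: [0.5522, 0.0402, 0.1265]
tool_rot: [0.001, 0.714, 0.7, 0.001]
contact_force: [0.3, -0.3, 0.3]
grip_width: 0.0653
grasp_force: 0.0
time: 17.65
tcp_pos: [0.5515, 0.0402, 0.1255]
tool_rot: [0.0, 0.714, 0.7, 0.0]
contact_force: [0.1, 1.2, 0.4]
grip_width: 0.0239
grasp_force: 15.0
```

```bash
python3 -m pendant '[{"dx":0,"dy":-0.4,"dz":0,"rx":0,"ry":0,"rz":0,"hand":0.15},{"dx":-0.03,"dy":-1,"dz":0,"rx":0,"ry":0,"rz":0,"hand":0.15},{"dx":-0.02,"dy":-1,"dz":0,"rx":0,"ry":0,"rz":0,"hand":0.15},{"dx":-0.02,"dy":-1,"dz":0,"rx":0,"ry":0,"rz":0,"hand":0.15},{"dx":-0.02,"dy":-0.6,"dz":0,"rx":0,"ry":0,"rz":0,"hand":0.15},{"dx":-0.02,"dy":-0.6,"dz":0,"rx":0,"ry":0,"rz":0,"hand":0.15},{"dx":-0.01,"dy":-0.6,"dz":0,"rx":0,"ry":0,"rz":0,"hand":0.15},{"dx":-0.01,"dy":-0.6,"dz":0,"rx":0,"ry":0,"rz":0,"hand":0.15}]'
python3 -m pendant '[{"dx":-0.02,"dy":-0.6,"dz":0,"rx":0,"ry":0,"rz":0,"hand":0.15},{"dx":-0.02,"dy":-0.6,"dz":0,"rx":0,"ry":0,"rz":0,"hand":0.15},{"dx":-0.02,"dy":-0.6,"dz":0,"rx":0,"ry":0,"rz":0,"hand":0.15},{"dx":-0.02,"dy":-0.6,"dz":0,"rx":0,"ry":0,"rz":0,"hand":0.15},{"dx":-0.02,"dy":-0.6,"dz":0,"rx":0,"ry":0,"rz":0,"hand":0.15},{"dx":-0.02,"dy":-0.6,"dz":0,"rx":0,"ry":0,"rz":0,"hand":0.15},{"dx":-0.01,"dy":-0.4,"dz":0,"rx":0,"ry":0,"rz":0,"hand":0.15},{"dx":0,"dy":0,"dz":0,"rx":0,"ry":0,"rz":0,"hand":0.15}]'
python3 flat.py 2>/dev/null| grep scene
python3 - <<'E'
from meas import *
d=load('scene'); x0,y0,x1,y1=(240,195,425,355)
cv2.imwrite('pics/f1.png',cv2.resize(d['pixels'][y0:y1,x0:x1],(690,597),interpolation=cv2.INTER_CUBIC))
E
```

```text
time: 18.32
tcp_pos: [0.5502, -0.0183, 0.1255]
tool_rot: [0.0, 0.714, 0.7, 0.0]
contact_force: [0.8, 3.3, -0.4]
grip_width: 0.0236
grasp_force: 15.0
time: 18.98
tcp_pos: [0.5492, -0.0598, 0.1255]
tool_rot: [0.001, 0.714, 0.7, -0.0]
contact_force: [5.2, -2.0, -3.8]
grip_width: 0.024
grasp_force: 15.0
scene board 0.03 block -1.54 127 [-0.0815 -0.0018  0.0971] tang -0.05 1 [ 0.0664 -0.0106  0.0848]
scene board 0.04 block -1.23 138 [-0.0813 -0.0013  0.0974] tang 30.48 3 [ 0.0812 -0.0102  0.0845]
scene board 0.08 block -0.18 139 [-0.0822 -0.0019  0.0972] tang -0.06 1 [ 0.0672 -0.0146  0.0767]
```

View pics/f1.png

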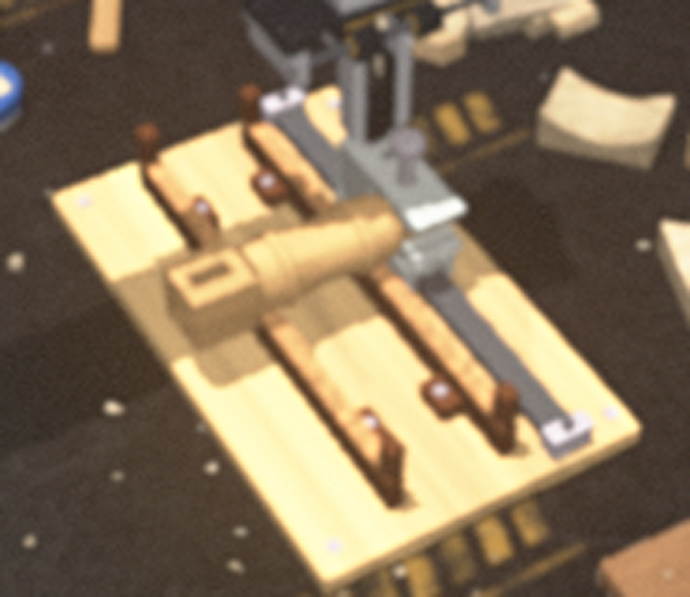

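The fork's arms are over the tang, with the pin head at (408,145) in the crop, and the block is still level. I'll move most of the rest of the way and then measure.

```bash
python3 -m pendant '[{"dx":-0.02,"dy":-0.3,"dz":0,"rx":0,"ry":0,"rz":0,"hand":0.15},{"dx":0,"dy":-0.3,"dz":0,"rx":0,"ry":0,"rz":0,"hand":0.15},{"dx":-0.01,"dy":-0.3,"dz":0,"rx":0,"ry":0,"rz":0,"hand":0.15},{"dx":0,"dy":-0.2,"dz":0,"rx":0,"ry":0,"rz":0,"hand":0.15},{"dx":0,"dy":0,"dz":0,"rx":0,"ry":0,"rz":0,"hand":0.15},{"dx":0,"dy":0,"dz":0,"rx":0,"ry":0,"rz":0,"hand":0.15},{"dx":0,"dy":0,"dz":0,"rx":0,"ry":0,"rz":0,"hand":0.15},{"dx":0,"dy":0,"dz":0,"rx":0,"ry":0,"rz":0,"hand":0.15}]'
python3 flat.py 2>/dev/null| grep scene
python3 -m pendant '[{"dx":0,"dy":0,"dz":0,"rx":0,"ry":0,"rz":0,"hand":0.5},{"dx":0,"dy":0,"dz":0,"rx":0,"ry":0,"rz":0,"hand":0.6},{"dx":0,"dy":0,"dz":0,"rx":0,"ry":0,"rz":0,"hand":0.7},{"dx":0,"dy":0,"dz":0,"rx":0,"ry":0,"rz":0,"hand":0.7},{"dx":0,"dy":0,"dz":1,"rx":0,"ry":0,"rz":0,"hand":0.7},{"dx":0,"dy":0,"dz":2,"rx":0,"ry":0,"rz":0,"hand":0.7},{"dx":0,"dy":0,"dz":4,"rx":0,"ry":0,"rz":0,"hand":0.7},{"dx":0,"dy":0,"dz":2,"rx":0,"ry":0,"rz":0,"hand":0.7}]'
python3 -m pendant '[{"dx":0,"dy":4,"dz":0,"rx":0,"ry":0,"rz":0,"hand":0.7},{"dx":0,"dy":4,"dz":0,"rx":0,"ry":0,"rz":0,"hand":0.7},{"dx":0,"dy":4,"dz":0,"rx":0,"ry":0,"rz":0,"hand":0.7},{"dx":0,"dy":4,"dz":0,"rx":0,"ry":0,"rz":0,"hand":0.7},{"dx":0,"dy":4,"dz":0,"rx":0,"ry":0,"rz":0,"hand":0.7},{"dx":0,"dy":4,"dz":0,"rx":0,"ry":0,"rz":0,"hand":0.7},{"dx":0,"dy":4,"dz":0,"rx":0,"ry":0,"rz":0,"hand":0.7},{"dx":0,"dy":4,"dz":0,"rx":0,"ry":0,"rz":0,"hand":0.7}]'
cat > fork.py <<'E'
from meas import *
for n in('top','top','scene'):
    d=grab(n); P=tocr(cloud(d)); c=np.asarray(d['pixels']).astype(int); x,y,z=np.moveaxis(P,-1,0)
    near=(x>.05)&(x<.12)&(y>-.06)&(y<.12)
    for nm,k in(('knob',near&(c.max(-1)<70)&(z>.130)),('pin',near&(z>.126)&(c.min(-1)>90))):
        q=P[k]
        if len(q)<8: continue
        (cx,cy),r=cv2.minEnclosingCircle((q[:,:2]*1000).astype(np.float32)); print(n,nm,q.mean(0).round(4),round(cx,1),round(cy,1),round(r,1),k.sum())
    # leg axis y by edges of block / waist, mid of lateral extent at max width height
    w=np.isfinite(x)&(c[...,2]-c[...,0]>25)&(abs(y)<.05)&(z>.06)
    for a,b in((-.10,-.065),(-.02,.02)):
        k=w&(x>a)&(x<b); ys=np.percentile(y[k],[2,98]) if k.sum()>20 else [0,0]; print(n,'leg mid y',np.round(np.mean(ys),4),np.round(ys,4))
E
python3 flat.py; python3 fork.py
```

```text
time: 19.95
tcp_pos: [0.5491, -0.0689, 0.1255]
tool_rot: [0.001, 0.714, 0.7, 0.0]
contact_force: [5.7, 1.2, -4.8]
grip_width: 0.0236
grasp_force: 15.0
scene board 0.08 block -1.33 141 [-0.0822 -0.0017  0.0969] tang -33.37 3 [ 0.0749 -0.0004  0.0868]
scene board 0.08 block -1.54 140 [-0.0817 -0.0009  0.0975] tang -0.05 1 [ 0.0698 -0.01    0.0863]
scene board 0.06 block -1.70 130 [-0.0819 -0.0013  0.0968] tang 21.75 2 [ 0.0672 -0.0021  0.0809]
time: 20.92
tcp_pos: [0.5492, -0.0695, 0.2191]
tool_rot: [0.001, 0.714, 0.7, 0.001]
contact_force: [0.6, 0.7, 0.5]
grip_width: 0.0655
grasp_force: 0.0
time: 21.58
tcp_pos: [0.5479, 0.2529, 0.2164]
tool_rot: [0.0, 0.714, 0.7, 0.0]
contact_force: [0.9, -0.9, -0.4]
grip_width: 0.0658
grasp_force: 0.0
top board 0.04 block -0.40 224 [-0.0819 -0.0019  0.0975] tang 0.06 1 [0.0826 0.0109 0.0885]
top board 0.08 block -0.85 222 [-0.0821 -0.0022  0.0977] tang 0.00 0 [nan nan nan]
top board 0.07 block -0.87 223 [-0.0825 -0.0021  0.0974] tang 0.01 1 [0.0811 0.0013 0.089 ]
scene board 0.07 block -1.16 140 [-0.0819 -0.0008  0.0968] tang 6.67 2 [ 0.0792 -0.0027 
[... 281 characters left out ...]
.1346] 80.9 27.9 33.7 116
top leg mid y 0.0022 [-0.0199  0.0243]
top leg mid y 0.0021 [-0.0201  0.0242]
top knob [0.0808 0.0496 0.1382] 80.6 49.4 9.7 53
top pin [0.0826 0.0122 0.1346] 80.9 27.9 33.7 116
top leg mid y 0.0022 [-0.0201  0.0244]
top leg mid y 0.002 [-0.0201  0.0242]
scene knob [0.0783 0.0424 0.1339] 81.6 45.9 10.8 18
scene pin [0.0824 0.001  0.1333] 83.3 4.0 14.6 65
scene leg mid y -0.0009 [-0.0247  0.0229]
scene leg mid y -0.0048 [-0.0236  0.014 ]
  ret = _var(a, axis=axis, dtype=dtype, out=out, ddof=ddof,
  arrmean = um.true_divide(arrmean, div, out=arrmean,
  ret = ret.dtype.type(ret / rcount)
flat.py:6: RuntimeWarning: Mean of empty slice.
  return np.rad2deg(np.arctan(s[1])),len(q),q.mean(0)
  ret = um.true_divide(
```

```bash
python3 -m pendant '[{"dx":0,"dy":-4,"dz":0,"rx":0,"ry":0,"rz":0,"hand":0.7},{"dx":0,"dy":-4,"dz":0,"rx":0,"ry":0,"rz":0,"hand":0.7},{"dx":0,"dy":-4,"dz":0,"rx":0,"ry":0,"rz":0,"hand":0.7},{"dx":0,"dy":-4,"dz":0,"rx":0,"ry":0,"rz":0,"hand":0.7},{"dx":0,"dy":-4,"dz":0,"rx":0,"ry":0,"rz":0,"hand":0.7},{"dx":0,"dy":-4,"dz":0,"rx":0,"ry":0,"rz":0,"hand":0.7},{"dx":0,"dy":-4,"dz":0,"rx":0,"ry":0,"rz":0,"hand":0.7},{"dx":0,"dy":-4,"dz":0,"rx":0,"ry":0,"rz":0,"hand":0.7}]'
python3 -m pendant '[{"dx":0,"dy":0,"dz":-2,"rx":0,"ry":0,"rz":0,"hand":0.7},{"dx":0,"dy":0,"dz":-2,"rx":0,"ry":0,"rz":0,"hand":0.7},{"dx":0,"dy":0,"dz":-2,"rx":0,"ry":0,"rz":0,"hand":0.7},{"dx":0,"dy":0,"dz":-2,"rx":0,"ry":0,"rz":0,"hand":0.7},{"dx":0,"dy":0,"dz":-1,"rx":0,"ry":0,"rz":0,"hand":0.7},{"dx":0,"dy":0,"dz":0,"rx":0,"ry":0,"rz":0,"hand":0.3},{"dx":0,"dy":0,"dz":0,"rx":0,"ry":0,"rz":0,"hand":0.15},{"dx":0,"dy":0,"dz":0,"rx":0,"ry":0,"rz":0,"hand":0.15}]'
python3 -m pendant '[{"dx":0,"dy":0,"dz":0,"rx":0,"ry":0,"rz":0,"hand":0.15},{"dx":0,"dy":0,"dz":0,"rx":0,"ry":0,"rz":0,"hand":0.15},{"dx":0,"dy":0,"dz":0,"rx":0,"ry":0,"rz":0,"hand":0.15},{"dx":0,"dy":0,"dz":0,"rx":0,"ry":0,"rz":0,"hand":0.15},{"dx":0,"dy":0,"dz":0,"rx":0,"ry":0,"rz":0,"hand":0.15},{"dx":0,"dy":0,"dz":0,"rx":0,"ry":0,"rz":0,"hand":0.15},{"dx":0,"dy":0,"dz":0,"rx":0,"ry":0,"rz":0,"hand":0.15},{"dx":0,"dy":0,"dz":0,"rx":0,"ry":0,"rz":0,"hand":0.15}]'
```

```text
time: 22.7
tcp_pos: [0.5478, -0.0718, 0.2159]
tool_rot: [0.0, 0.715, 0.699, 0.0]
contact_force: [0.4, 0.7, 0.5]
grip_width: 0.0657
grasp_force: 0.0
time: 23.37
tcp_pos: [0.5492, -0.0693, 0.1265]
tool_rot: [0.001, 0.714, 0.7, 0.001]
contact_force: [0.7, 0.2, 0.6]
grip_width: 0.0495
grasp_force: 0.0
time: 24.03
tcp_pos: [0.5491, -0.0687, 0.126]
tool_rot: [0.0, 0.714, 0.7, 0.001]
contact_force: [1.1, 1.1, 5.4]
grip_width: 0.0236
grasp_force: 15.0
```

```bash
python3 -m pendant '[{"dx":0,"dy":-0.1,"dz":0,"rx":0,"ry":0,"rz":0,"hand":0.15},{"dx":-0.01,"dy":-0.1,"dz":0,"rx":0,"ry":0,"rz":0,"hand":0.15},{"dx":0,"dy":-0.1,"dz":0,"rx":0,"ry":0,"rz":0,"hand":0.15},{"dx":0,"dy":-0.1,"dz":0,"rx":0,"ry":0,"rz":0,"hand":0.15},{"dx":0,"dy":-0.1,"dz":0,"rx":0,"ry":0,"rz":0,"hand":0.15},{"dx":0,"dy":0,"dz":0,"rx":0,"ry":0,"rz":0,"hand":0.15},{"dx":0,"dy":0,"dz":0,"rx":0,"ry":0,"rz":0,"hand":0.15},{"dx":0,"dy":0,"dz":0,"rx":0,"ry":0,"rz":0,"hand":0.15}]'
python3 flat.py 2>/dev/null| grep scene; python3 fork.py 2>/dev/null | grep scene
```

```text
time: 24.7
tcp_pos: [0.549, -0.073, 0.126]
tool_rot: [0.0, 0.714, 0.7, 0.001]
contact_force: [1.3, 2.3, 6.5]
grip_width: 0.0236
grasp_force: 15.0
scene board 0.05 block -0.69 137 [-0.0824 -0.0018  0.0974] tang 16.25 4 [ 0.0723 -0.0088  0.0813]
scene board 0.00 block -1.52 125 [-0.082  -0.0006  0.097 ] tang 6.42 2 [ 0.0744 -0.0028  0.0872]
scene board 0.08 block -1.36 141 [-0.0829 -0.0015  0.0972] tang 24.03 5 [ 0.0743 -0.0069  0.0837]
scene knob [0.0807 0.0238 0.2385] 80.7 35.7 39.6 282
scene pin [0.075  0.0184 0.3866] 84.6 35.8 51.6 2256
scene leg mid y -0.0008 [-0.0244  0.0228]
scene leg mid y 0.013 [-0.0227  0.0488]
```

```bash
python3 -m pendant '[{"dx":0,"dy":-0.05,"dz":0,"rx":0,"ry":0,"rz":0,"hand":0.15},{"dx":0,"dy":-0.05,"dz":0,"rx":0,"ry":0,"rz":0,"hand":0.15},{"dx":0,"dy":0,"dz":0,"rx":0,"ry":0,"rz":0,"hand":0.15},{"dx":0,"dy":0,"dz":0,"rx":0,"ry":0,"rz":0,"hand":0.15},{"dx":0,"dy":0,"dz":0,"rx":0,"ry":0,"rz":0,"hand":0.15},{"dx":0,"dy":0,"dz":0,"rx":0,"ry":0,"rz":0,"hand":0.15},{"dx":0,"dy":0,"dz":0,"rx":0,"ry":0,"rz":0,"hand":0.15},{"dx":0,"dy":0,"dz":0,"rx":0,"ry":0,"rz":0,"hand":0.15}]'
python3 flat.py 2>/dev/null| grep scene;python3 flat.py 2>/dev/null| grep scene
```

```text
time: 25.82
tcp_pos: [0.549, -0.0738, 0.126]
tool_rot: [0.0, 0.714, 0.7, 0.001]
contact_force: [0.2, 2.5, 6.2]
grip_width: 0.024
grasp_force: 15.0
scene board 0.06 block 1.05 151 [-0.0823 -0.0011  0.0973] tang 29.76 4 [ 0.0757 -0.007   0.0846]
scene board 0.07 block 0.14 150 [-0.0823 -0.0009  0.0969] tang 10.26 2 [ 0.0801 -0.0063  0.0818]
scene board 0.03 block -0.23 137 [-0.0833 -0.0012  0.0974] tang -1.38 6 [ 0.0784 -0.0028  0.0888]
scene board 0.07 block 0.61 140 [-0.0832 -0.0004  0.0972] tang 38.69 4 [ 0.0809 -0.0048  0.0857]
scene board 0.10 block -1.25 146 [-0.0821 -0.0007  0.0972] tang 14.40 2 [ 0.0796 -0.0071  0.0827]
scene board 0.12 block -0.31 140 [-0.0822 -0.0004  0.0967] tang 22.40 6 [ 0.0701 -0.0063  0.0837]
```

```bash
python3 -m pendant '[{"dx":0,"dy":0,"dz":0,"rx":0,"ry":0,"rz":0,"hand":0.4},{"dx":0,"dy":0,"dz":0,"rx":0,"ry":0,"rz":0,"hand":0.6},{"dx":0,"dy":0,"dz":0,"rx":0,"ry":0,"rz":0,"hand":0.6},{"dx":0,"dy":0,"dz":1,"rx":0,"ry":0,"rz":0,"hand":0.6},{"dx":0,"dy":0,"dz":2,"rx":0,"ry":0,"rz":0,"hand":0.6},{"dx":0,"dy":0,"dz":2,"rx":0,"ry":0,"rz":0,"hand":0.5},{"dx":0,"dy":-1,"dz":1,"rx":0,"ry":0,"rz":0,"hand":0},{"dx":-0.1,"dy":-3.5,"dz":0,"rx":0,"ry":0,"rz":0,"hand":0}]'
python3 -m pendant '[{"dx":0,"dy":0,"dz":0,"rx":0,"ry":0,"rz":0,"hand":0},{"dx":0,"dy":0,"dz":0,"rx":0,"ry":0,"rz":0,"hand":0},{"dx":0,"dy":0,"dz":0,"rx":0,"ry":0,"rz":0,"hand":0},{"dx":0,"dy":0,"dz":-0.7,"rx":0,"ry":0,"rz":0,"hand":0},{"dx":0,"dy":0,"dz":-0.7,"rx":0,"ry":0,"rz":0,"hand":0},{"dx":0,"dy":0,"dz":-0.7,"rx":0,"ry":0,"rz":0,"hand":0},{"dx":0,"dy":0,"dz":0,"rx":0,"ry":0,"rz":0,"hand":0},{"dx":0,"dy":0,"dz":0,"rx":0,"ry":0,"rz":0,"hand":0}]'
python3 flat.py 2>/dev/null| grep scene
python3 - <<'E'
from meas import *
d=load('scene'); x0,y0,x1,y1=(240,195,425,355)
cv2.imwrite('pics/p1.png',cv2.resize(d['pixels'][y0:y1,x0:x1],(690,597),interpolation=cv2.INTER_CUBIC))
E
```

```text
time: 27.08
tcp_pos: [0.5497, -0.1149, 0.1877]
tool_rot: [0.0, 0.711, 0.703, 0.003]
contact_force: [0.2, 0.8, -1.0]
grip_width: 0.0397
grasp_force: 0.0
time: 27.75
tcp_pos: [0.5468, -0.1193, 0.1635]
tool_rot: [-0.001, 0.714, 0.7, -0.001]
contact_force: [0.1, 0.2, 0.1]
grip_width: 0.0002
grasp_force: 0.0
scene board 0.07 block -1.69 139 [-0.0821 -0.0007  0.0974] tang 64.87 3 [ 0.0776 -0.0092  0.0854]
scene board 0.05 block 0.90 133 [-0.0824 -0.0007  0.0972] tang 8.70 3 [ 0.0864 -0.0083  0.0877]
scene board 0.10 block 0.66 141 [-0.0832 -0.0004  0.0972] tang 7.08 3 [ 0.0765 -0.0042  0.0879]
```

View pics/p1.png

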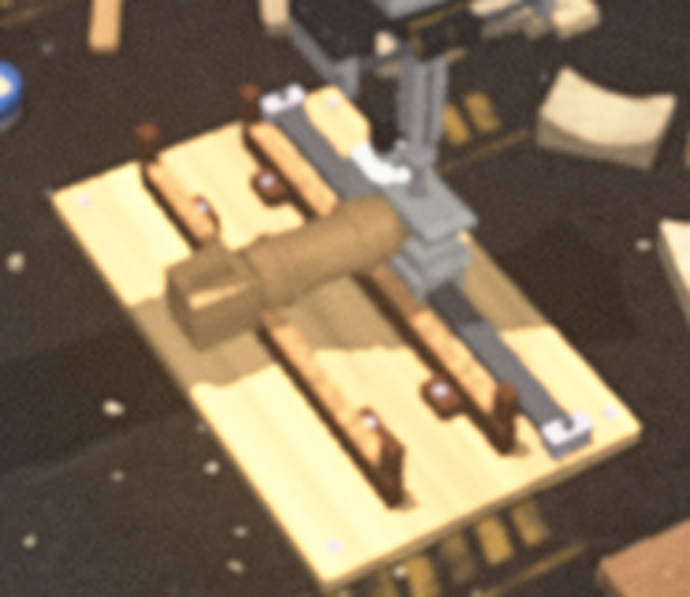

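The shut fingers stand right over the pin head at (418,160). Pressing down.

```bash
python3 -m pendant '[{"dx":0,"dy":0,"dz":-0.5,"rx":0,"ry":0,"rz":0,"hand":0},{"dx":0,"dy":0,"dz":-0.4,"rx":0,"ry":0,"rz":0,"hand":0},{"dx":0,"dy":0,"dz":-0.3,"rx":0,"ry":0,"rz":0,"hand":0},{"dx":0,"dy":0,"dz":-0.3,"rx":0,"ry":0,"rz":0,"hand":0},{"dx":0,"dy":0,"dz":-0.3,"rx":0,"ry":0,"rz":0,"hand":0},{"dx":0,"dy":0,"dz":0,"rx":0,"ry":0,"rz":0,"hand":0},{"dx":0,"dy":0,"dz":0,"rx":0,"ry":0,"rz":0,"hand":0},{"dx":0,"dy":0,"dz":0,"rx":0,"ry":0,"rz":0,"hand":0}]'
```

```text
time: 28.72
tcp_pos: [0.547, -0.1198, 0.1462]
tool_rot: [-0.0, 0.714, 0.7, -0.0]
contact_force: [-0.0, 0.1, -0.4]
grip_width: 0.0003
grasp_force: 0.0
```

```bash
python3 -m pendant '[{"dx":0,"dy":0,"dz":-0.3,"rx":0,"ry":0,"rz":0,"hand":0},{"dx":0,"dy":0,"dz":-0.3,"rx":0,"ry":0,"rz":0,"hand":0},{"dx":0,"dy":0,"dz":-0.3,"rx":0,"ry":0,"rz":0,"hand":0},{"dx":0,"dy":0,"dz":-0.3,"rx":0,"ry":0,"rz":0,"hand":0},{"dx":0,"dy":0,"dz":-0.2,"rx":0,"ry":0,"rz":0,"hand":0},{"dx":0,"dy":0,"dz":-0.1,"rx":0,"ry":0,"rz":0,"hand":0},{"dx":0,"dy":0,"dz":-0.1,"rx":0,"ry":0,"rz":0,"hand":0},{"dx":0,"dy":0,"dz":-0.1,"rx":0,"ry":0,"rz":0,"hand":0}]'
python3 -m pendant '[{"dx":0,"dy":0,"dz":-0.1,"rx":0,"ry":0,"rz":0,"hand":0},{"dx":0,"dy":0,"dz":-0.1,"rx":0,"ry":0,"rz":0,"hand":0},{"dx":0,"dy":0,"dz":-0.05,"rx":0,"ry":0,"rz":0,"hand":0},{"dx":0,"dy":0,"dz":0,"rx":0,"ry":0,"rz":0,"hand":0},{"dx":0,"dy":0,"dz":0,"rx":0,"ry":0,"rz":0,"hand":0},{"dx":0,"dy":0,"dz":0,"rx":0,"ry":0,"rz":0,"hand":0},{"dx":0,"dy":0,"dz":0,"rx":0,"ry":0,"rz":0,"hand":0},{"dx":0,"dy":0,"dz":0,"rx":0,"ry":0,"rz":0,"hand":0}]'
```

```text
time: 29.38
tcp_pos: [0.5473, -0.1198, 0.1294]
tool_rot: [-0.0, 0.714, 0.7, -0.0]
contact_force: [-1.2, -0.3, 2.8]
grip_width: 0.0008
grasp_force: 1.2
time: 30.05
tcp_pos: [0.5473, -0.1198, 0.1273]
tool_rot: [0.0, 0.714, 0.7, 0.0]
contact_force: [-2.2, 0.0, 4.6]
grip_width: 0.0008
grasp_force: 2.6
```

```bash
python3 -m pendant '[{"dx":0,"dy":0,"dz":-0.1,"rx":0,"ry":0,"rz":0,"hand":0},{"dx":0,"dy":0,"dz":0,"rx":0,"ry":0,"rz":0,"hand":0},{"dx":0,"dy":0,"dz":0,"rx":0,"ry":0,"rz":0,"hand":0},{"dx":0,"dy":0,"dz":-0.05,"rx":0,"ry":0,"rz":0,"hand":0},{"dx":0,"dy":0,"dz":0,"rx":0,"ry":0,"rz":0,"hand":0},{"dx":0,"dy":0,"dz":0,"rx":0,"ry":0,"rz":0,"hand":0},{"dx":0,"dy":0,"dz":0,"rx":0,"ry":0,"rz":0,"hand":0},{"dx":0,"dy":0,"dz":0,"rx":0,"ry":0,"rz":0,"hand":0}]'
```

```text
time: 30.72
tcp_pos: [0.5474, -0.1199, 0.1271]
tool_rot: [0.0, 0.714, 0.7, 0.001]
contact_force: [-3.5, 0.7, 15.1]
grip_width: 0.0003
grasp_force: 8.0
```

The pin hit a hard stop with the fingertips at 108 mm, so it's home. I'll back off and check.

```bash
python3 -m pendant '[{"dx":0,"dy":0,"dz":0.3,"rx":0,"ry":0,"rz":0,"hand":0},{"dx":0,"dy":0,"dz":1,"rx":0,"ry":0,"rz":0,"hand":0},{"dx":0,"dy":0,"dz":2,"rx":0,"ry":0,"rz":0,"hand":0},{"dx":0,"dy":0,"dz":4,"rx":0,"ry":0,"rz":0,"hand":0},{"dx":0,"dy":0,"dz":4,"rx":0,"ry":0,"rz":0,"hand":0},{"dx":0,"dy":4,"dz":0,"rx":0,"ry":0,"rz":0,"hand":0},{"dx":0,"dy":4,"dz":0,"rx":0,"ry":0,"rz":0,"hand":0},{"dx":0,"dy":4,"dz":0,"rx":0,"ry":0,"rz":0,"hand":0}]'
python3 -m pendant '[{"dx":0,"dy":4,"dz":0,"rx":0,"ry":0,"rz":0,"hand":0},{"dx":0,"dy":4,"dz":0,"rx":0,"ry":0,"rz":0,"hand":0},{"dx":0,"dy":4,"dz":0,"rx":0,"ry":0,"rz":0,"hand":0},{"dx":0,"dy":4,"dz":0,"rx":0,"ry":0,"rz":0,"hand":0},{"dx":0,"dy":4,"dz":0,"rx":0,"ry":0,"rz":0,"hand":0},{"dx":0,"dy":4,"dz":0,"rx":0,"ry":0,"rz":0,"hand":0},{"dx":0,"dy":4,"dz":0,"rx":0,"ry":0,"rz":0,"hand":0},{"dx":0,"dy":4,"dz":0,"rx":0,"ry":0,"rz":0,"hand":0}]'
python3 flat.py 2>/dev/null;python3 flat.py 2>/dev/null
python3 - <<'E'
from meas import *
W=[]
for n in('top','scene'):
    d=grab(n); x0,y0,x1,y1=(235,195,445,345) if n=='top' else (240,195,425,355)
    W.append(cv2.resize(d['pixels'][y0:y1,x0:x1],(400,300),interpolation=cv2.INTER_CUBIC))
    P=tocr(cloud(d)); x,y,z=np.moveaxis(P,-1,0); k=np.hypot(x-.083,y)<.009; print(n,'pin head z',np.median(z[k]).round(4))
cv2.imwrite('pics/end.png',np.hstack(W))
E
```

```text
time: 31.38
tcp_pos: [0.5477, 0.0011, 0.2398]
tool_rot: [0.001, 0.715, 0.699, 0.001]
contact_force: [0.2, 0.3, -0.1]
grip_width: 0.0004
grasp_force: 0.0
time: 32.05
tcp_pos: [0.5468, 0.3223, 0.2387]
tool_rot: [0.0, 0.714, 0.7, -0.0]
contact_force: [0.7, -0.4, 0.3]
grip_width: 0.0008
grasp_force: 0.0
top board 0.06 block -0.76 205 [-0.082  -0.0011  0.0976] tang 0.00 0 [nan nan nan]
top board 0.12 block -0.00 216 [-0.082  -0.0017  0.097 ] tang 0.00 0 [nan nan nan]
top board 0.08 block 1.60 216 [-0.082  -0.0014  0.097 ] tang -0.06 1 [ 0.0849 -0.0125  0.09  ]
scene board 0.10 block -0.57 147 [-0.0815 -0.0014  0.0974] tang 0.00 0 [nan nan nan]
scene board 0.04 block 0.23 135 [-0.0814 -0.0013  0.0972] tang 26.56 2 [ 0.0669 -0.0075  0.0802]
scene board 0.11 block 0.19 141 [-0.082  -0.0012  0.0974] tang 0.00 0 [nan nan nan]
top board 0.07 block -0.84 215 [-0.0824 -0.0007  0.0974] tang 0.00 0 [nan nan nan]
top board 0.04 block -0.73 226 [-0.082  -0.0018  0.0974] tang 0.00 0 [nan nan nan]
top board 0.09 block 0.01 224 [-0.083  -0.0014  0.0977] tang 0.00 0 [nan nan nan]
scene board 0.01 block -0.49 144 [-0.082  -0.0011  0.097 ] tang 9.70 2 [ 0.0663 -0.0033  0.0842]
scene board 0.09 block -1.65 136 [-0.0821 -0.001   0.0965] tang 0.00 1 [0.0735 0.001  0.0899]
scene board 0.11 block -0.23 140 [-0.082  -0.0007  0.0971] tang 0.00 0 [nan nan nan]
top pin head z 0.1072
scene pin head z 0.1075
```

View pics/end.png

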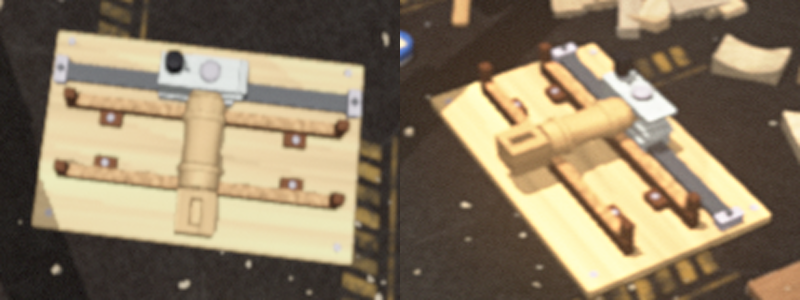

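The mortise is level within about 0.5°, at top crop (196,212). The fork is on the tang, and the pin head measures about 107 mm high (108 mm is home), at top crop (210,70). Handing in.

```bash
python3 -c "
from cell import close_job; print(close_job())"
```

```text
the job is handed in; nothing more can be done
None
```

The job is handed in after about 33 s of robot time: the mortise faces up to within about half a degree, the fork is fully over the tang, the pin is home with its head on the fork, and I touched none of the mallet, tin, brush or offcut.

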